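# Pack the last sample tube and snap the clamshell cool box shut

### The job

Take the capped sample tube out of the aluminium block and stand it fully down in the empty rear hole of the open cool box. Then swing the lid shut, work it sideways on its loose hinge until it drops over the two locating lugs and the two halves meet edge to edge, and press it home until the front catch snaps - without forcing it down onto the lugs. Leave the uncapped tube in the block and the timer and the loose cap on the bench alone.

Things in the scene. Friction and masses are not known exactly. Their poses are not given: they have to be found in the camera images.
- box: lower half of a pale grey clamshell cool box for 15 ml tubes, fixed to the bench: 150 (x) x 124 (y) mm, rim at 68 mm. Origin under its centre, z up, x towards the hinge, y to the left along the hinge. Its dark insert (top at 64 mm) has three tubes packed in front (fixed, x -42, y -36/0/36, caps up to 124 mm), a white freezer brick (x -19 to 31, up to 76 mm) and one empty rear hole
- rear_hole (a point): centre of the mouth of the empty rear hole, 19.5 mm wide; its floor is 59 mm below this point. It lies only 22 mm in front of the hinge, and the open lid stands behind it up to 222 mm above the bench: a hand pointing straight down has no room there, one leaning 25 to 45 degrees back towards the front of the box has
- front_rim (a point): middle of the lower half's front rim. Just inside it an aluminium strike plate carries two locating lugs, 7 mm wide along y, 92 mm apart, 10 mm above the rim. The plate is screwed down in slots and sits up to 4.5 mm left or right of the middle: it is not measured, feel for it. The lid drops over the lugs only within 1.3 mm of their place; elsewhere it stops on top of them
- box_hinge (a point): middle of the hinge pin, at x 79, z 68 mm of the box; the pin runs along the box's y
- lid_angle (a joint): opening angle of the lid, rad: 0 shut, 1.57 upright, stop at 1.62. Stiff hinge: the lid stays at any angle and needs 1 to 2 N at its tab. Standing on the lugs it reads about 0.07; once past them its catch meets a bead at about 0.05 and needs about 10 N at the tab to snap over it; snapped shut it reads below 0.01
- lid: upper half, a hollow shell 150 x 124 x 61 mm. Origin on the hinge pin; shut, its axes are the box's (shell x -154 to -4, z 0 to 61 mm); opening turns it about y. The loose hinge lets it slide 8 mm either way along the pin under about 2 N; at the start it hangs 6 to 8 mm to the left. Guides inside its front wall fit the lugs, a spring catch is at the middle of its front
- lid_tab (a point): middle of the upper face of the lid's grip tab, at x -169, y 0, z 38 mm of the lid. The tab sticks 27 mm out of the front wall (x -181 to -154), is 30 mm wide along y and 8 mm thick (z 30 to 38). With the lid upright the tab points up and this face looks away from the robot; shut, it is 106 mm above the bench, with the lid's top at 129 mm
- block_top (a point): centre of the top of the aluminium tube block, fixed to the bench, 80 (x) x 156 (y) x 48 mm high, with 2 x 4 holes 40 mm deep
- tube_mid (a point): the sample tube to be packed, the one with a screw cap: 119 mm long, body 17 mm wide, cap 22 mm wide (top 14 mm). The point is on its axis half-way up, 59.5 mm above its tip; z along the tube towards the cap. It stands upright in the block, 40 mm deep
- open_tube_mid (a point): bystander: a like tube without cap, 116 mm long, 17 mm wide, in another hole of the block; the point is on its axis, 58 mm above its tip
- timer: bystander: bench timer 60 x 64 x 19 mm lying on the bench; origin at its underside
- cap: bystander: loose screw cap, 22 mm wide, on the bench; origin at its underside

How it is judged:
By the outcome, as a careful person would: the job done as asked, in the order asked, and still so for the second after the job is handed in, with the robot touching nothing.
It also fails if it takes over 72 s, if anything falls off the work surface, if the arm or the gripper's body presses on something with over 40 N, if the wrist force passes 120 N, or if a joint passes its speed limit or range.

### The arm

A 6-joint arm with a two-finger parallel gripper is mounted at the origin on a cart in front of the work surface, level with it; the furniture and walls round the work are solid. World frame = base frame: x ahead of the robot, y to its left, z up, the work surface at z = 0. Lengths are in m, angles in degrees, forces in N, time in s.
With the tool pointing down it reaches from about 0.3 to 0.875 m from the base axis. Payload 4.2 kg.
Tool frame: the origin (TCP) lies at the very end of the fingers, on their centre line; the grasp point (between the pads) lies manip.grip_depth behind it (manip.grip_depth is the distance from the TCP to the grasp point, in m); z points along the fingers, y is the line along which they close (so a half turn about z gives the same grasp; the last joint's range is limited). The gripper opens to 85 mm and grips with 20 to 120 N. Pads are 22 mm wide; open, the fingers measure 114 mm over their backs; the gripper's body (76 mm by 85 mm) begins 54 mm behind the grasp point. The pads swing forward as they close: fully open they stand 13 mm farther back than shut.
Start: joints at [-67.494, 18.312, 89.639, -0, 72.044, -1.146], TCP at [0.231, -0.527, 0.207] pointing down, gripper open.
Joint ranges: [-177.97, 177.97], [-48.28, 115.42], [12.27, 149.76], [-77.06, 257.06], [2.81, 150.46], [-146.56, 146.56]. Speed limits (degrees/s): [147.25, 147.25, 180, 180, 180, 180].

### API

Orientations are given as a 3x3 rotation matrix whose columns are the frame's x, y, z axes.
In Python, from rig import manip gives the robot as it stands.
- The arm moves only by the tool step_arm, never from a script. Its argument "plan" is a list of rows, each a list of 7 numbers: the gripper command: -1 is shut, 1 is fully open, values between are in proportion, then the shift along the tool's x, y, z in m, then the turn, a rotation vector about the tool's x, y, z in degrees. In form: [[claw, dx, dy, dz, rx, ry, rz], ...]. A call has 1 to 10 rows; each row is the pose to reach, as a shift and turn from the pose commanded when the call began, along the tool's axes at that moment; what a row does not reach only later rows make up. A row lasts 1/12 s, in which the tool goes at most 41.7 mm and 7.16 degrees, less where a joint would pass 70% of its speed; a pose out of reach is approached as far as the arm can. A call with a gripper value outside its range is refused whole. The fingers move at their own pace and stop on an object; "grip_force" is the grip in N (left out, the last holds). Time passes only in rows, so rows that repeat a pose let the fingers close. It gives the time, the measured TCP pose, the force, the opening and the grip force at its end, in the units of the state.
- manip.observe(): the state, without advancing time (a new reading comes with each control period).
- manip.get_image(name): name is "scene" or "top"; returns the picture (420x560x3 uint8, blue, green, red); there is no depth.
- manip.camera_info(name): a dict with "camera_matrix" (3x3 intrinsics, pixels), "rvec" (rotation vector, rad) and "tvec" (3), from world to camera coordinates, as OpenCV has them. Camera axes: x right, y down, z forward; pixel columns grow to the right and rows downward; lengths in m; the calibration is good to about 2 mm. A picture is of the moment at which its call begins. camera_info takes no time and is no camera call.
- manip.job_done(): hands the job in; it is judged then, once.
The state is a dict: "t": time; "qpos": joint angles; "dq": joint speeds; "joint_torque": joint torques, N m; "tool_pos": TCP position; "orientation": TCP orientation; "ft_force": force on the tool from outside, world axes, zero at the start; "torque": the same for the moment, N m; "width": finger opening in m; "grip_force": force on a finger pad.
Only numpy, scipy, OpenCV 4.12 (cv2) and the standard library are available. Lean on these libraries where they do the work, as an engineer would, in place of code of your own. Each camera call takes 0.05 s, during which the arm holds its last target. There are 200 camera calls.

## Working session

There is one attempt and no reset: what is moved stays moved. The work goes in short steps, Python scripts to look and compute and a tool call to move; the robot and the scene stay as the last step left them, time stands still between calls to the robot, and variables do not carry over. Pictures are saved under pics/ and viewed, at most 10 in all, crops included, and the job is handed in when it is done.

Besides the shell and the picture viewer there is one more tool, called after "Emit:" in YAML: its name, and indented under it one key for each argument. step_arm: Moves the arm, as the interface text tells. Its arguments: {"type":"object","properties":{"plan":{"type":"array"},"grip_force":{"type":"number"}},"required":["plan"]}

```bash
mkdir -p pics; ls
python3 - <<'E'
from rig import manip
import cv2
s=manip.observe()
print({k:s[k] for k in('t','tool_pos','orientation','width','ft_force')}, manip.grip_depth)
for n in('scene','top'):
    cv2.imwrite(f'pics/{n}0.png',manip.get_image(n)); print(n,manip.camera_info(n))
E
```

```text
pics
{'t': 0.0, 'tool_pos': array([ 0.23045505, -0.52620564,  0.20634954]), 'orientation': array([[ 9.16017278e-01,  4.01138166e-01, -7.19750504e-04],
       [ 4.01138811e-01, -9.16015700e-01,  1.70037174e-03],
       [ 2.27812402e-05, -1.84628976e-03, -9.99998295e-01]]), 'width': 0.08551800572753274, 'ft_force': array([ 0.53029052,  0.25180289, -0.0451698 ])} 0.0187
scene {'camera_matrix': array([[496.81318525,   0.        , 284.76994379],
       [  0.        , 496.81318525, 211.02243797],
       [  0.        ,   0.        ,   1.        ]]), 'rvec': array([ 1.91162953, -1.1255082 ,  0.61948565]), 'tvec': array([-0.245566  ,  0.312325  ,  0.82656549])}
top {'camera_matrix': array([[540.59804271,   0.        , 281.67603761],
       [  0.        , 540.59804271, 203.12359157],
       [  0.        ,   0.        ,   1.        ]]), 'rvec': array([ 2.20347329, -2.19762333,  0.04290679]), 'tvec': array([0.00507816, 0.50466523, 1.38895036])}
```

View pics/scene0.png

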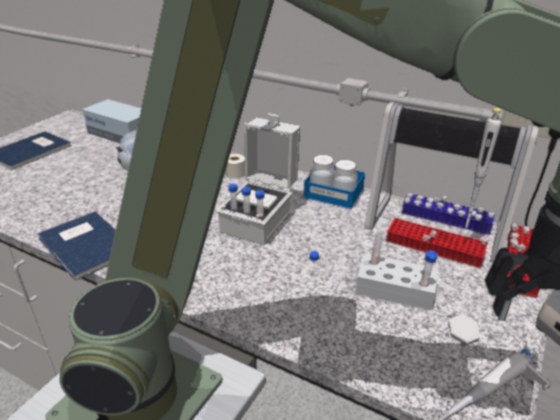

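View pics/top0.png

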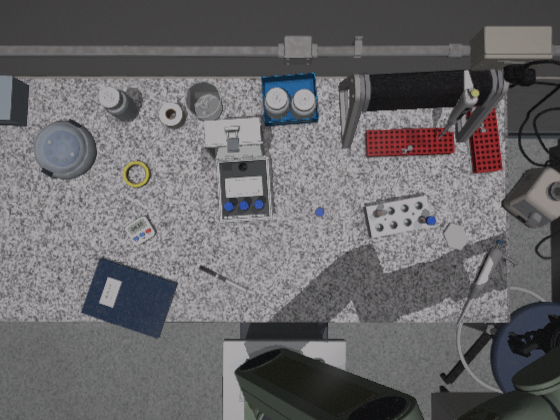

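The box is at about scene (257,210) / top (245,187). The block is at scene (397,278) / top (399,215), with the capped tube at scene (431,257) / top (431,220). I'll enlarge these for precise pixels.

Run:
```python
import cv2,numpy as np
s=cv2.imread('pics/scene0.png');t=cv2.imread('pics/top0.png')
def c(im,x,y,w=100,h=75):
    o=cv2.resize(im[y:y+h,x:x+w],None,fx=4,fy=4,interpolation=cv2.INTER_CUBIC)
    for k in range(0,w,10):
        cv2.line(o,(4*k,0),(4*k,6 if k%50 else 14),(0,255,255),1)
    for k in range(0,h,10): cv2.line(o,(0,4*k),(6,4*k),(0,255,255),1)
    cv2.putText(o,f'{x},{y}',(8,24),0,.45,(0,255,255),1);return o
cv2.imwrite('pics/z.png',np.vstack([np.hstack([c(s,210,170),c(s,350,230)]),np.hstack([c(t,195,150),c(t,355,180)])]))
cv2.imwrite('pics/z2.png',np.hstack([cv2.resize(s[105:245,210:310],None,fx=4,fy=4,interpolation=cv2.INTER_CUBIC),cv2.resize(t[105:245,190:290],None,fx=4,fy=4,interpolation=cv2.INTER_CUBIC)]))
```

```text
(no output)
```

View pics/z.png

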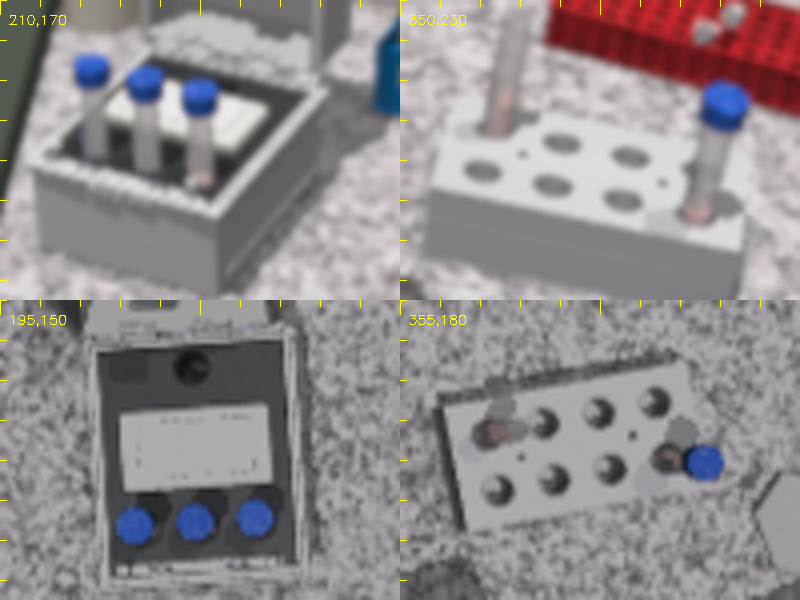

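View pics/z2.png

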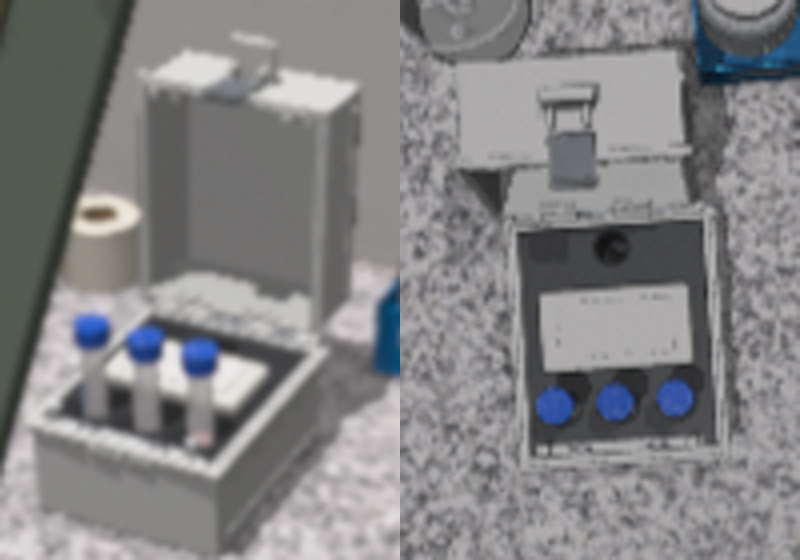

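```bash
cat > h.py <<'E'
import numpy as np,cv2
from rig import manip
from scipy.optimize import least_squares
C={n:manip.camera_info(n) for n in('scene','top')}
def proj(n,P):
    c=C[n];return cv2.projectPoints(np.asarray(P,float).reshape(-1,3),c['rvec'],c['tvec'],c['camera_matrix'],None)[0].reshape(-1,2)
def px(x0,y0,p): return (x0+(p[0]+.5)/4-.5, y0+(p[1]+.5)/4-.5)
def tri(a,b,):
    f=lambda X:np.r_[proj('scene',X)[0]-a,proj('top',X)[0]-b]
    r=least_squares(f,[.6,0,.1]);return r.x,r.fun
def fit(rows,x0):
    "rows: cam,model point (m), pixel; pose x,y,yaw,z"
    def f(p):
        R=cv2.Rodrigues(np.array([0,0,p[2]]))[0]
        return np.concatenate([proj(c,R@np.array(m)+[p[0],p[1],p[3]])[0]-u for c,m,u in rows])
    r=least_squares(f,x0,loss='soft_l1');return r.x,f(r.x).reshape(-1,2)
E
python3 - <<'E'
from h import *
S=lambda p:px(210,170,p);T=lambda p:px(195,150,(p[0],p[1]-300))
S2=lambda p:px(350,230,(p[0]-400,p[1]));T2=lambda p:px(355,180,(p[0]-400,p[1]-300))
mm=lambda *a:np.array(a)/1000
rows=[('top',mm(-42,36,124),T((135,525))),('top',mm(-42,0,124),T((195,522))),('top',mm(-42,-36,124),T((255,518))),
('top',mm(-19,0,76),T((200,487))),('top',mm(31,0,76),T((195,409))),('top',mm(57,0,64),T((192,367))),
('top',mm(-75,62,68),T((110,578))),('top',mm(-75,-62,68),T((307,572))),
('scene',mm(-42,36,124),S((92,60))),('scene',mm(-42,0,124),S((145,72))),('scene',mm(-42,-36,124),S((200,84))),
('scene',mm(-75,-62,68),S((216,212))),('scene',mm(-75,62,68),S((35,165))),('scene',mm(75,-62,68),S((328,90))),('scene',mm(-75,-62,0),S((220,293)))]
p,r=fit(rows,[.6,0,0,0]);print('box',p,np.degrees(p[2]));print(r.round(1).tolist())
rows=[('top',mm(40,78,48),T2((443,403))),('top',mm(40,-78,48),T2((683,360))),('top',mm(-40,78,48),T2((467,530))),('top',mm(-40,-78,48),T2((715,488))),
('scene',mm(-40,78,48),S2((430,188))),('scene',mm(-40,-78,48),S2((745,250))),('scene',mm(40,78,48),S2((455,97)))]
p,r=fit(rows,[.5,-.3,0,0]);print('block',p,np.degrees(p[2]));print(r.round(1).tolist())
print('captop',tri(S2((725,95)),T2((705,462))))
print('tube foot',tri(S2((697,215)),T2((668,458))))
for n in C:
    R=cv2.Rodrigues(C[n]['rvec'])[0];print(n,-R.T@C[n]['tvec'])
E
```

```text
box [ 5.37596779e-01  9.89601829e-02  6.60765651e-02 -2.68170484e-04] 3.7859083030070644
[[0.4, -0.0], [0.5, -0.3], [0.6, -0.2], [0.0, -0.1], [0.1, -0.7], [0.5, -0.2], [-0.8, 1.4], [-0.1, -0.2], [0.1, 0.1], [0.2, 0.5], [0.2, 1.0], [0.0, -1.0], [-0.9, -2.0], [-1.1, -0.7], [-0.6, 2.3]]
block [ 0.47180675 -0.28901885  0.19465665 -0.0021144 ] 11.153004659850085
[[0.0, 0.8], [0.7, -0.2], [0.3, 0.3], [-0.9, -1.0], [-0.0, -0.2], [-0.7, 0.5], [0.5, -0.4]]
captop (array([ 0.460627  , -0.34761946,  0.1254266 ]), array([-0.01990422,  0.00241126,  0.02341999, -0.00826004]))
tube foot (array([ 0.46382548, -0.34617902,  0.04584303]), array([-0.00839238,  0.00095562,  0.00993939, -0.00364073]))
scene [-0.34124434 -0.45972963  0.71642239]
top [0.44845414 0.00468458 1.40810611]
```

```bash
cat >> h.py <<'E'
BOX=np.array([.5376,.0990,0]);YAW=np.radians(3.79)
RB=cv2.Rodrigues(np.array([0,0,YAW]))[0]
def B(x,y,z): return BOX+RB@(np.array([x,y,z])/1000)
def RT(head,tilt):
    h,t=np.radians([head,tilt]);H=np.array([np.cos(h),np.sin(h),0]);Z=np.array([0,0,1.])
    x=np.cos(t)*H+np.sin(t)*Z; z=np.sin(t)*H-np.cos(t)*Z
    return np.c_[x,np.cross(z,x),z]
def move(p0,R0,p1,R1):
    d=R0.T@(np.asarray(p1)-p0);r=np.degrees(cv2.Rodrigues(R0.T@R1)[0].ravel())
    print(d.round(4).tolist(),r.round(2).tolist(),'rows',round(max(np.linalg.norm(d)/.0417,np.linalg.norm(r)/7.16),1))
E
python3 - <<'E'
from h import *
q=lambda x,y:px(210,105,(x,y)); w=lambda x,y:px(190,105,(x-400,y))
rows=[('scene',(-154,62,0),q(142,75)),('scene',(-154,-62,0),q(325,112)),('scene',(-154,-62,61),q(358,85)),
('top',(-154,62,61),w(458,65)),('top',(-154,-62,61),w(683,52)),('top',(-154,-62,0),w(690,150)),('top',(-154,62,0),w(460,165)),('top',(-181,0,34),w(569,92)),('scene',(-181,15,34),q(232,36)),('scene',(-181,-15,34),q(277,42))]
def f(p):
    th,s=p;o=[]
    for c,m,u in rows:
        x,y,z=m;X=79+x*np.cos(th)+z*np.sin(th);Z=68-x*np.sin(th)+z*np.cos(th)
        o.append(proj(c,B(X,y+s*1e1,Z))[0]-u)
    return np.concatenate(o)
r=least_squares(f,[1.5,.5],loss='soft_l1');print('theta,slide mm',r.x[0],r.x[1]*10);print(f(r.x).reshape(-1,2).round(1).tolist())
s=manip.observe();p0,R0=s['tool_pos'],s['orientation']
G=np.array([.4612,-.3472,.008+.084]);R=RT(-37,30);g=manip.grip_depth
tcp=G+R[:,2]*g
pre=tcp-R[:,2]*.10
print(tcp,pre);move(p0,R0,pre,R);move(pre,R,tcp,R)
E
```

```text
theta,slide mm 1.6192250648374185 7.959241774390099
[[-0.3, 0.6], [-0.4, 0.5], [1.5, -0.8], [-0.0, -0.8], [-0.4, -1.1], [-0.5, 1.5], [0.9, 1.3], [-0.4, -0.2], [0.5, -1.0], [0.2, -0.5]]
[ 0.46866724 -0.35282697  0.07580532] [ 0.42873547 -0.32273622  0.16240787]
[0.2632, -0.1068, 0.0442] [-15.94, 27.17, 59.19] rows 9.4
[0.0, -0.0, 0.1] [0.0, 0.0, 0.0] rows 2.4
```

Emit:
step_arm:
  plan:
    - [0.2,0.263,-0.107,0.044,-15.9,27.2,59.2]
    - [0.2,0.263,-0.107,0.044,-15.9,27.2,59.2]
    - [0.2,0.263,-0.107,0.044,-15.9,27.2,59.2]
    - [0.2,0.263,-0.107,0.044,-15.9,27.2,59.2]
    - [0.2,0.263,-0.107,0.044,-15.9,27.2,59.2]
    - [0.2,0.263,-0.107,0.044,-15.9,27.2,59.2]
    - [0.2,0.263,-0.107,0.044,-15.9,27.2,59.2]
    - [0.2,0.263,-0.107,0.044,-15.9,27.2,59.2]
    - [0.2,0.263,-0.107,0.044,-15.9,27.2,59.2]
    - [0.2,0.263,-0.107,0.044,-15.9,27.2,59.2]

```text
t: 0.93
tool_pos: [0.428, -0.3211, 0.1621]
orientation: [[0.689, -0.604, 0.4], [-0.523, -0.797, -0.301], [0.501, -0.002, -0.866]]
ft_force: [-0.9, -0.8, -0.2]
width: 0.0511
grip_force: 0.0
```

Emit:
step_arm:
  plan:
    - [0.2,0,0,0,0,0,0]
    - [0.2,0,0,0,0,0,0]
    - [0.2,0,0,0,0,0,0]

```text
t: 1.18
tool_pos: [0.4291, -0.3238, 0.1636]
orientation: [[0.692, -0.601, 0.401], [-0.52, -0.799, -0.302], [0.502, 0.0, -0.865]]
ft_force: [0.6, -0.2, -0.2]
width: 0.0509
grip_force: 0.0
```

Emit:
step_arm:
  plan:
    - [0.2,0,0,0.025,0,0,0]
    - [0.2,0,0,0.05,0,0,0]
    - [0.2,0,0,0.075,0,0,0]
    - [0.2,0,0,0.1,0,0,0]
    - [0.2,0,0,0.1,0,0,0]
    - [0.2,0,0,0.1,0,0,0]

```text
t: 1.68
tool_pos: [0.4686, -0.354, 0.0756]
orientation: [[0.692, -0.602, 0.398], [-0.522, -0.798, -0.301], [0.499, 0.0, -0.867]]
ft_force: [-0.7, -0.4, -0.7]
width: 0.0513
grip_force: 0.0
```

Run:
```python
from h import *
s=manip.observe();print(s['tool_pos'],s['ft_force'])
def c(im,x,y):return cv2.resize(im[y:y+100,x:x+100],None,fx=4,fy=4,interpolation=cv2.INTER_CUBIC)
cv2.imwrite('pics/g1.png',np.hstack([c(manip.get_image('scene'),370,205),c(manip.get_image('top'),360,170)]))
```

```text
[ 0.46859019 -0.35400062  0.07561402] [-0.69931077 -0.38481486 -0.66686722]
```

View pics/g1.png

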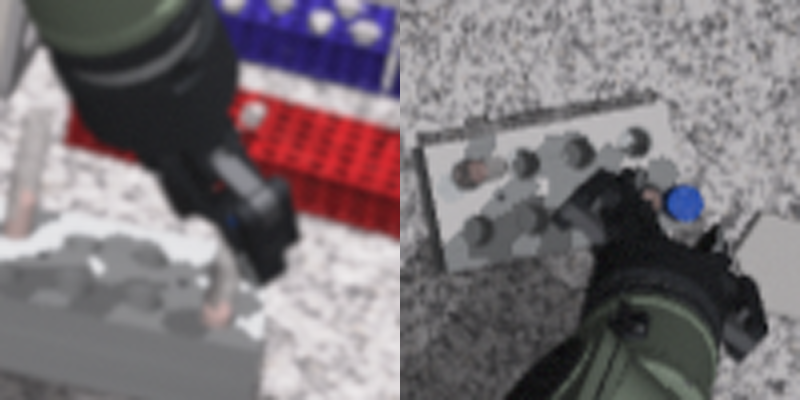

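The top crop shows the cap at (684,204), lying between the two fingertips at (620,180) and (710,235) once parallax is allowed for. Closing now.

Emit:
step_arm:
  plan:
    - [-1,0,0,0.1,0,0,0]
    - [-1,0,0,0,0,0,0]
    - [-1,0,0,0,0,0,0]
    - [-1,0,0,0,0,0,0]
    - [-1,0,0,0,0,0,0]
    - [-1,0,0,0,0,0,0]
  grip_force: 40

```text
t: 2.28
tool_pos: [0.4691, -0.3537, 0.0828]
orientation: [[0.687, -0.602, 0.407], [-0.518, -0.799, -0.307], [0.51, 0.0, -0.86]]
ft_force: [-0.9, 0.8, -2.3]
width: 0.0001
grip_force: 1.0
```

I wrongly wrote a 0.1 shift in the first row, and the fingers shut on nothing. I'll look before doing anything else.

Run:
```python
from h import *
s=manip.observe();print(s['tool_pos'],s['ft_force'],s['torque'],s['width'])
def c(im,x,y):return cv2.resize(im[y:y+100,x:x+100],None,fx=4,fy=4,interpolation=cv2.INTER_CUBIC)
cv2.imwrite('pics/g2.png',np.hstack([c(manip.get_image('scene'),370,205),c(manip.get_image('top'),360,170)]))
```

```text
[ 0.46910635 -0.35366545  0.08277084] [-0.852832    0.80976202 -2.26436448] [ 0.40695268  0.42880892 -0.03056807] 0.00012996133186909346
```

View pics/g2.png

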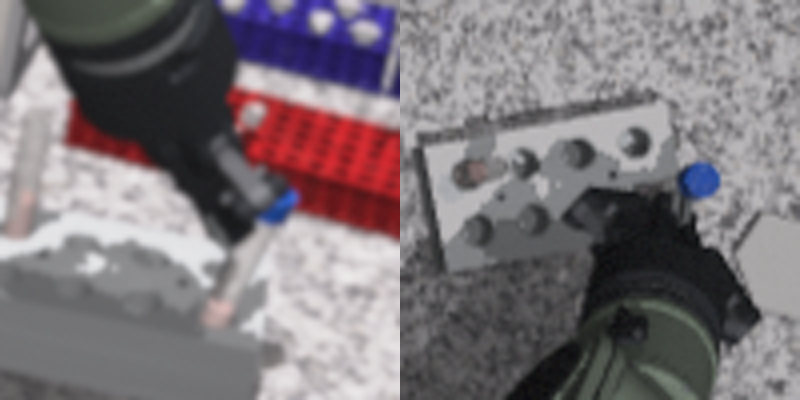

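The tube is still in the block. It leans forward, with the cap at top-crop (700,180), in front of the shut fingers, because my jab pushed it. I'll back off and reopen so it can settle.

Emit:
step_arm:
  plan:
    - [-1,0,0,-0.02,0,0,0]
    - [-1,0,0,-0.05,0,0,0]
    - [-1,0,0,-0.08,0,0,0]
    - [0.2,0,0,-0.1,0,0,0]
    - [0.2,0,0,-0.1,0,0,0]
    - [0.2,0,0,-0.1,0,0,0]
    - [0.2,0,0,-0.1,0,0,0]

```text
t: 2.97
tool_pos: [0.4287, -0.3232, 0.1653]
orientation: [[0.689, -0.602, 0.404], [-0.519, -0.799, -0.304], [0.505, 0.0, -0.863]]
ft_force: [-0.2, 0.4, -0.3]
width: 0.0483
grip_force: 0.0
```

Run:
```python
from h import *
s=manip.observe();print(s['tool_pos'],s['orientation'],s['ft_force'],s['width'])
a,b=manip.get_image('scene'),manip.get_image('top')
def c(im,x,y):return cv2.resize(im[y:y+100,x:x+100],None,fx=4,fy=4,interpolation=cv2.INTER_CUBIC)
cv2.imwrite('pics/g3.png',np.hstack([c(a,370,205),c(b,360,170)]))
for im,x,y in((a,400,220),(b,400,190)):
    o=im[y:y+60,x:x+60].astype(int);m=(o[...,0]>o[...,2]+60)&(o[...,0]>100)
    v,u=np.nonzero(m);print(u.mean()+x,v.mean()+y,m.sum(),u.min()+x,u.max()+x,v.min()+y,v.max()+y)
```

```text
[ 0.42874205 -0.32323581  0.16534912] [[ 6.89204118e-01 -6.01745187e-01  4.03609235e-01]
 [-5.19227264e-01 -7.98688129e-01 -3.04138654e-01]
 [ 5.05371876e-01  4.86940763e-05 -8.62901654e-01]] [-0.20196745  0.35497479 -0.30279372] 0.04834524889558188
436.5940594059406 254.31683168316832 101 431 444 221 260
434.5 215.13793103448276 58 431 438 211 219
```

View pics/g3.png

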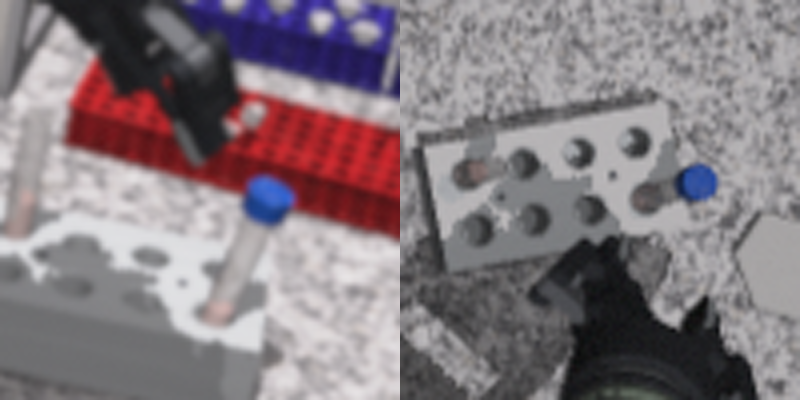

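Run:
```python
from h import *
S=lambda p:px(370,205,p);T=lambda p:px(360,170,(p[0]-400,p[1]))
a,ra=tri(S((270,202)),T((697,183)));b,rb=tri(S((217,308)),T((645,198)))
print(a,ra.round(2),b,rb.round(2));d=a-b;n=np.linalg.norm(d);print(n,d/n,np.degrees(np.arccos(d[2]/n)),np.degrees(np.arctan2(d[1],d[0])))
# predicted hole centers, front/back right
Bp=np.array([.4718,-.2890,.0]);R=cv2.Rodrigues(np.array([0,0,.1947]))[0]
print(proj('top',[Bp+R@[x,y,.048] for x in(-.019,.019) for y in(-.057,)]))
```

```text
[ 0.47227038 -0.35779243  0.11700715] [-0.23  0.03  0.28 -0.1 ] [ 0.46423847 -0.34462463  0.04939727] [-0.43  0.05  0.5  -0.18]
0.06934694900371086 [ 0.11582208 -0.18988292  0.97495114] 12.851161312573804 -58.61823816638271
[[422.81759417 218.97103092]
 [419.78018011 204.14595904]]
```

```bash
cat >> h.py <<'E'
def RD(head,tilt,d):
    h,t=np.radians([head,tilt]);H=np.array([np.cos(h),np.sin(h),0]);H-=d*(H@d);H/=np.linalg.norm(H)
    x=np.cos(t)*H+np.sin(t)*d;z=np.sin(t)*H-np.cos(t)*d
    return np.c_[x,np.cross(z,x),z]
E
python3 - <<'E'
from h import *
s=manip.observe();p0,R0=s['tool_pos'],s['orientation'];p0=np.array([.4290,-.3232,.1636])
d=np.array([.116,-.19,.975]);d/=np.linalg.norm(d);G=np.array([.4723,-.3578,.1170])-.028*d
R=RD(-42,30,d);tcp=G+R[:,2]*.0187;pre=tcp-R[:,2]*.09
print(tcp,pre);print(R.round(3))
move(p0,R0,pre,R);move(pre,R,tcp,R)
E
```

```text
[ 0.47404919 -0.35541969  0.07192377] [ 0.44999995 -0.34127378  0.1574897 ]
[[ 0.695 -0.668  0.267]
 [-0.652 -0.742 -0.157]
 [ 0.303 -0.065 -0.951]]
[0.0208, 0.0018, 0.0192] [1.38, -12.27, 6.09] rows 1.9
[0.0, -0.0, 0.09] [0.0, 0.0, 0.0] rows 2.2
```

Emit:
step_arm:
  plan:
    - [0.2,0.021,0.002,0.019,1.4,-12.3,6.1]
    - [0.2,0.021,0.002,0.019,1.4,-12.3,6.1]
    - [0.2,0.021,0.002,0.019,1.4,-12.3,6.1]
    - [0.2,0.021,0.002,0.019,1.4,-12.3,6.1]
    - [0.2,0.021,0.002,0.019,1.4,-12.3,6.1]

```text
t: 3.48
tool_pos: [0.4489, -0.341, 0.1558]
orientation: [[0.696, -0.668, 0.265], [-0.653, -0.742, -0.155], [0.3, -0.065, -0.952]]
ft_force: [-0.6, 0.4, -0.3]
width: 0.0515
grip_force: 0.0
```

Emit:
step_arm:
  plan:
    - [0.2,0,0,0.02,0,0,0]
    - [0.2,0,0,0.045,0,0,0]
    - [0.2,0,0,0.07,0,0,0]
    - [0.2,0,0,0.09,0,0,0]
    - [0.2,0,0,0.09,0,0,0]
    - [0.2,0,0,0.09,0,0,0]

```text
t: 3.98
tool_pos: [0.4723, -0.3543, 0.0705]
orientation: [[0.696, -0.668, 0.264], [-0.653, -0.742, -0.154], [0.299, -0.065, -0.952]]
ft_force: [0.3, 0.5, 0.2]
width: 0.0512
grip_force: 0.0
```

Emit:
step_arm:
  plan:
    - [-0.2,0,0,0,0,0,0]
    - [-1,0,0,0,0,0,0]
    - [-1,0,0,0,0,0,0]
    - [-1,0,0,0,0,0,0]
    - [-1,0,0,0,0,0,0]
    - [-1,0,0,0,0,0,0]
    - [-1,0,0,0,0,0,0]
  grip_force: 40

```text
t: 4.57
tool_pos: [0.4745, -0.3564, 0.0731]
orientation: [[0.694, -0.668, 0.269], [-0.652, -0.742, -0.158], [0.305, -0.065, -0.95]]
ft_force: [-0.4, -0.0, 5.9]
width: 0.0194
grip_force: 39.0
```

Emit:
step_arm:
  plan:
    - [-1,0.005,0,-0.0087,0,0,0]
    - [-1,0.01,0,-0.0173,0,0,0]
    - [-1,0.015,0,-0.026,0,0,0]
    - [-1,0.02,0,-0.0346,0,0,0]
    - [-1,0.03,0,-0.052,0,0,0]
    - [-1,0.04,0,-0.0693,0,0,0]
    - [-1,0.05,0,-0.0866,0,0,0]
    - [-1,0.05,0,-0.0866,0,0,0]
    - [-1,0.05,0,-0.0866,0,0,0]

```text
t: 5.32
tool_pos: [0.4852, -0.3746, 0.1694]
orientation: [[0.695, -0.668, 0.267], [-0.652, -0.741, -0.156], [0.302, -0.065, -0.951]]
ft_force: [0.3, 0.2, -1.3]
width: 0.0192
grip_force: 39.9
```

Run:
```python
from h import *
s=manip.observe();print(s['tool_pos'].tolist(),s['orientation'].tolist(),s['ft_force'],s['width'])
a,b=manip.get_image('scene'),manip.get_image('top')
def c(im,x,y):return cv2.resize(im[y:y+120,x:x+100],None,fx=4,fy=4,interpolation=cv2.INTER_CUBIC)
cv2.imwrite('pics/g4.png',np.hstack([c(a,380,180),c(b,380,150)]))
```

```text
[0.48516650559212005, -0.3746428230647656, 0.16944345028751753] [[0.6948897718921341, -0.6677950129910308, 0.2667921017271818], [-0.6524925005847539, -0.7414696460163088, -0.15644903552628459], [0.30229413093931, -0.06536501098262662, -0.9509709110897601]] [ 0.26145401  0.1648398  -1.34422232] 0.019218880938501777
```

View pics/g4.png

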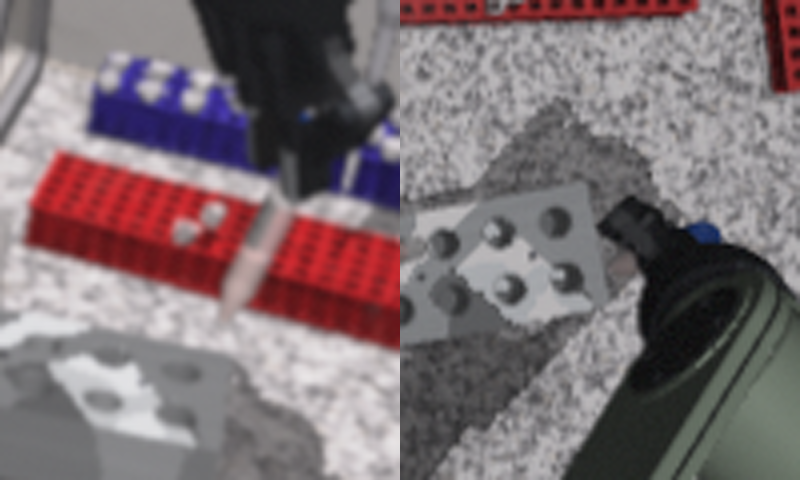

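```bash
cat >> h.py <<'E'
def tube(p,R,phi,psi,s,u):
    "tube point at u m from tip; phi in tool xz plane, psi out of it, s = grasp distance from tip"
    a,b=np.radians([phi,psi])
    d=R@np.array([np.sin(a)*np.cos(b),np.sin(b),-np.cos(a)*np.cos(b)])
    return p-.0187*R[:,2]+d*(u-s),d
E
python3 - <<'E'
from h import *
s=manip.observe();p,R=s['tool_pos'],s['orientation']
S=lambda q:px(380,180,q);T=lambda q:px(380,150,(q[0]-400,q[1]))
tip=S((229,316));mid=S((270,222));cap=T((704,234))
def pts(x): return [tube(p,R,*x,u)[0] for u in(.0,.05,.06,.119)]
def f(x):
    t,m,m2,c=pts(x);a,b=proj('scene',[m,m2]);n=np.array([-(b-a)[1],(b-a)[0]]);n/=np.linalg.norm(n)
    return np.r_[proj('scene',t)[0]-tip,(np.array(mid)-a)@n,proj('top',c)[0]-cap]
for fix in (0,1):
    g=(lambda x:f([x[0],0,x[1]])) if fix else f
    r=least_squares(g,[30,.084] if fix else [30,0,.084]);x=r.x if not fix else [r.x[0],0,r.x[1]]
    print(x,r.fun.round(2),tube(p,R,*x,0)[1],pts(x)[0],pts(x)[3])
E
```

```text
[28.70474923 -3.24114178  0.0761983 ] [ 0.23  0.65 -0.35  1.24  0.38] [ 0.14046916 -0.13649558  0.98063111] [ 0.46844912 -0.36034921  0.11045332] [ 0.48516495 -0.37659218  0.22714842]
[np.float64(26.670560875548805), 0, np.float64(0.07883073931359945)] [-0.38  0.21 -0.16  1.08  1.76] [ 0.07664415 -0.15563096  0.98483739] [ 0.47311072 -0.35848144  0.10754028] [ 0.48223137 -0.37700152  0.22473593]
```

Run:
```python
from h import *
s=manip.observe();p,R=s['tool_pos'],s['orientation']
up=p+[0,0,.075];R1=RT(3.79,28);S=.078
def T(x,y,tip): return B(x,y,tip+S*1e3)+.0187*R1[:,2]
a=T(33,0,180);b=T(33,0,95)
move(p,R,up,R);move(up,R,a,R1);move(a,R1,b,R1);print(a,b,R1.round(3))
```

```text
[0.0224, -0.0049, -0.0714] [0.0, 0.0, 0.0] rows 1.8
[-0.2445, -0.416, -0.0472] [14.42, 8.53, -43.64] rows 11.6
[-0.0399, -0.0, 0.0751] [0.0, 0.0, 0.0] rows 2.0
[0.57928775 0.10176159 0.24148888] [0.57928775 0.10176159 0.15648888] [[ 0.881  0.066  0.468]
 [ 0.058 -0.998  0.031]
 [ 0.469  0.    -0.883]]
```

Emit:
step_arm:
  plan:
    - [-1,0.011,-0.002,-0.035,0,0,0]
    - [-1,0.022,-0.005,-0.071,0,0,0]
    - [-1,0.001,-0.04,-0.075,1.2,0.7,-3.6]
    - [-1,-0.019,-0.074,-0.079,2.4,1.4,-7.3]
    - [-1,-0.04,-0.109,-0.083,3.6,2.1,-10.9]
    - [-1,-0.06,-0.144,-0.087,4.8,2.8,-14.5]
    - [-1,-0.08,-0.178,-0.091,6.0,3.6,-18.2]
    - [-1,-0.1,-0.213,-0.095,7.2,4.3,-21.8]
    - [-1,-0.1,-0.213,-0.095,7.2,4.3,-21.8]
    - [-1,-0.1,-0.213,-0.095,7.2,4.3,-21.8]

```text
t: 6.25
tool_pos: [0.5316, -0.1343, 0.2414]
orientation: [[0.864, -0.322, 0.386], [-0.315, -0.945, -0.084], [0.392, -0.05, -0.919]]
ft_force: [-0.4, 0.2, -0.4]
width: 0.0195
grip_force: 39.9
```

Run:
```python
from h import *
s=manip.observe();p,R=s['tool_pos'],s['orientation'];print(p,s['width'],s['ft_force'])
R1=RT(3.79,28);a=B(33,0,258)+.0187*R1[:,2]
move(p,R,a,R1)
```

```text
[ 0.53163922 -0.13434423  0.24139358] 0.019453350847506226 [-0.38045012  0.20610606 -0.41360628]
[-0.0332, -0.2386, -0.0014] [7.23, 4.27, -21.62] rows 5.8
```

Emit:
step_arm:
  plan:
    - [-1,-0.033,-0.239,-0.001,7.2,4.3,-21.6]
    - [-1,-0.033,-0.239,-0.001,7.2,4.3,-21.6]
    - [-1,-0.033,-0.239,-0.001,7.2,4.3,-21.6]
    - [-1,-0.033,-0.239,-0.001,7.2,4.3,-21.6]
    - [-1,-0.033,-0.239,-0.001,7.2,4.3,-21.6]
    - [-1,-0.033,-0.239,-0.001,7.2,4.3,-21.6]
    - [-1,-0.033,-0.239,-0.001,7.2,4.3,-21.6]
    - [-1,-0.033,-0.239,-0.001,7.2,4.3,-21.6]
    - [-1,-0.033,-0.239,-0.001,7.2,4.3,-21.6]

```text
t: 7.0
tool_pos: [0.5813, 0.0985, 0.2418]
orientation: [[0.881, 0.061, 0.47], [0.055, -0.998, 0.027], [0.471, 0.002, -0.882]]
ft_force: [0.2, 0.4, -0.5]
width: 0.0197
grip_force: 39.9
```

Emit:
step_arm:
  plan:
    - [-1,-0.01,0,0.019,0,0,0]
    - [-1,-0.02,0,0.038,0,0,0]
    - [-1,-0.03,0,0.056,0,0,0]
    - [-1,-0.035,0,0.066,0,0,0]
    - [-1,-0.035,0,0.066,0,0,0]
    - [-1,-0.035,0,0.066,0,0,0]
    - [-1,-0.035,0,0.066,0,0,0]

```text
t: 7.58
tool_pos: [0.5829, 0.0984, 0.1695]
orientation: [[0.879, 0.06, 0.474], [0.053, -0.998, 0.027], [0.475, 0.001, -0.88]]
ft_force: [0.3, 0.3, 0.4]
width: 0.0195
grip_force: 40.0
```

Run:
```python
from h import *
s=manip.observe();p,R=s['tool_pos'],s['orientation'];print(p.tolist(),R.round(3).tolist(),s['width'],s['ft_force'],s['qpos'])
R1=RT(3.79,28);a=B(33,0,183)+.0187*R1[:,2];print(a)
a,b=manip.get_image('scene'),manip.get_image('top')
def c(im,x,y):return cv2.resize(im[y:y+120,x:x+100],None,fx=4,fy=4,interpolation=cv2.INTER_CUBIC)
cv2.imwrite('pics/g5.png',np.hstack([c(a,215,125),c(b,195,100)]))
```

```text
[0.5828548770086627, 0.09840424300530938, 0.16948631313448836] [[0.879, 0.06, 0.474], [0.053, -0.998, 0.027], [0.475, 0.001, -0.88]] 0.01951579694756869 [0.29750081 0.28200405 0.39019541] [ 10.42076556   9.4802104  114.35907428  -7.15134454  28.20046172
 102.42793909]
[0.57928775 0.10176159 0.16648888]
```

View pics/g5.png

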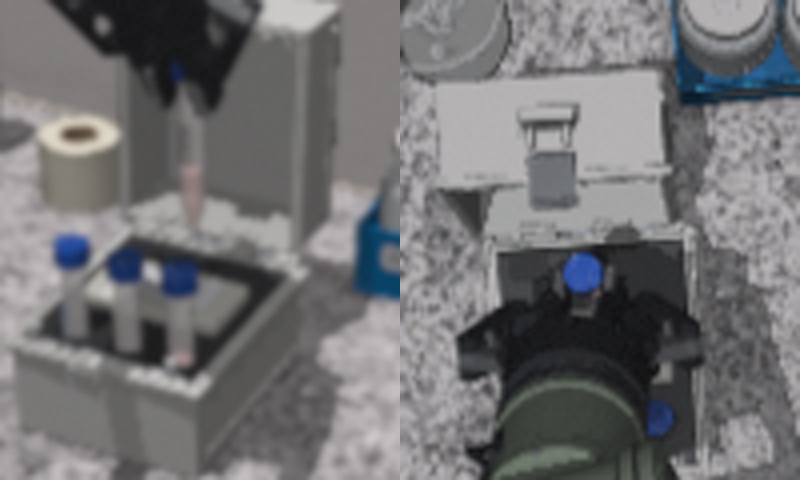

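Run:
```python
from h import *
s=manip.observe();p,R=s['tool_pos'],s['orientation']
S=lambda q:px(215,125,q);T=lambda q:px(195,100,(q[0]-400,q[1]))
tip=S((194,231));mid=S((190,120));cap=T((583,272))
def pts(x): return [tube(p,R,*x,u)[0] for u in(.0,.05,.06,.119)]
def f(x):
    t,m,m2,c=pts(x);a,b=proj('scene',[m,m2]);n=np.array([-(b-a)[1],(b-a)[0]]);n/=np.linalg.norm(n)
    return np.r_[proj('scene',t)[0]-tip,(np.array(mid)-a)@n,proj('top',c)[0]-cap]
r=least_squares(f,[30,0,.084]);x=r.x;d=tube(p,R,*x,0)[1]
print(x,r.fun.round(2),'d box',RB.T@d)
for P in(pts(x)[0],pts(x)[3]): print('box frame mm',(RB.T@(P-BOX)*1e3).round(1))
r=least_squares(lambda x:f([28,x[0],x[1]]),[0,.08]);print(r.x,r.fun.round(2))
# upright tube predicted tip->mid dir in scene
a,b=proj('scene',[pts(x)[0],pts(x)[0]+[0,0,.1]]);print(b-a, np.array(mid)-tip)
```

```text
[28.02891445 -0.24430753  0.08709068] [-0.24  0.02 -0.04 -0.47  0.31] d box [-0.00589855  0.00546319  0.99996768]
box frame mm [36.8 -3.4 99.2]
box frame mm [ 36.1  -2.7 218.2]
[-0.23304195  0.08711379] [-0.24  0.02 -0.04 -0.47  0.32]
[ -0.6309547 -36.5707336] [ -1.   -27.75]
```

Run:
```python
from h import *
R=manip.observe()['orientation']
c=C['top'];K=c['camera_matrix'];Rc=cv2.Rodrigues(c['rvec'])[0];o=-Rc.T@c['tvec']
def bp(u,z): 
    v=Rc.T@np.linalg.inv(K)@np.array([*u,1]);return o+v*(z-o[2])/v[2]
f=lambda u,z:(RB.T@(bp(u,z)-BOX)*1e3).round(1)
print('midcap',f(px(195,150,(195,222)),.124),'hole',f(px(195,150,(192,67)),.064),'held',f(px(195,100,(183,272)),.218))
for d in((20,4.2,0),(20,4.2,-40)): print((R.T@RB@np.array(d)).round(1))
print((R.T@[0,0,-10]).round(2),(R.T@RB@[0,1,0]).round(3),(R.T@RB@[1,0,0]).round(3))
```

```text
midcap [-42.5   1.1 124. ] hole [56.6  1.3 64. ] held [ 36.8  -3.8 218. ]
[17.6 -4.3  9.5]
[-1.4 -4.4 44.7]
[-4.75 -0.01  8.8 ] [-0.004 -1.    -0.004] [ 0.88  -0.005  0.475]
```

Emit:
step_arm:
  plan:
    - [-1,0.009,-0.002,0.005,0,0,0]
    - [-1,0.0176,-0.0046,0.0095,0,0,0]
    - [-1,0.0176,-0.0046,0.0095,0,0,0]
    - [-1,0.0129,-0.0046,0.0183,0,0,0]
    - [-1,0.0081,-0.0046,0.0271,0,0,0]
    - [-1,0.0034,-0.0046,0.0359,0,0,0]
    - [-1,-0.0014,-0.0046,0.0447,0,0,0]
    - [-1,-0.0014,-0.0046,0.0447,0,0,0]
    - [-1,-0.0014,-0.0046,0.0447,0,0,0]

```text
t: 8.43
tool_pos: [0.6017, 0.1055, 0.128]
orientation: [[0.88, 0.062, 0.471], [0.056, -0.998, 0.028], [0.472, 0.002, -0.882]]
ft_force: [-0.4, -0.9, -0.6]
width: 0.0191
grip_force: 39.8
```

Emit:
step_arm:
  plan:
    - [-1,-0.0024,0,0.0044,0,0,0]
    - [-1,-0.0048,0,0.0088,0,0,0]
    - [-1,-0.0071,0,0.0132,0,0,0]
    - [-1,-0.0095,0,0.0176,0,0,0]
    - [-1,-0.0095,0,0.0176,0,0,0]
    - [-1,-0.0095,0,0.0176,0,0,0]

```text
t: 8.93
tool_pos: [0.6014, 0.1053, 0.1079]
orientation: [[0.88, 0.062, 0.471], [0.055, -0.998, 0.028], [0.472, 0.001, -0.881]]
ft_force: [-1.1, -0.7, -0.7]
width: 0.0195
grip_force: 39.1
```

Emit:
step_arm:
  plan:
    - [-1,-0.0024,0,0.0044,0,0,0]
    - [-1,-0.0048,0,0.0088,0,0,0]
    - [-1,-0.0071,0,0.0132,0,0,0]
    - [-1,-0.0095,0,0.0176,0,0,0]
    - [-1,-0.0095,0,0.0176,0,0,0]
    - [-1,-0.0095,0,0.0176,0,0,0]

```text
t: 9.43
tool_pos: [0.6012, 0.1052, 0.0876]
orientation: [[0.88, 0.062, 0.471], [0.055, -0.998, 0.028], [0.472, 0.002, -0.882]]
ft_force: [0.7, 0.8, -0.2]
width: 0.0193
grip_force: 39.0
```

Emit:
step_arm:
  plan:
    - [-1,-0.001,0,0.0018,0,0,0]
    - [-1,-0.0019,0,0.0035,0,0,0]
    - [-1,-0.0028,0,0.0053,0,0,0]
    - [-1,-0.0033,0,0.0062,0,0,0]
    - [-1,-0.0033,0,0.0062,0,0,0]
    - [-1,-0.0033,0,0.0062,0,0,0]

```text
t: 9.93
tool_pos: [0.6014, 0.1052, 0.0811]
orientation: [[0.88, 0.062, 0.472], [0.055, -0.998, 0.028], [0.473, 0.001, -0.881]]
ft_force: [-0.2, 1.0, 0.1]
width: 0.0192
grip_force: 39.2
```

Emit:
step_arm:
  plan:
    - [-1,-0.0006,0,0.0011,0,0,0]
    - [-1,-0.0012,0,0.0022,0,0,0]
    - [-1,-0.0018,0,0.0033,0,0,0]
    - [-1,-0.0024,0,0.0044,0,0,0]
    - [-1,-0.0024,0,0.0044,0,0,0]

```text
t: 10.35
tool_pos: [0.6014, 0.1052, 0.076]
orientation: [[0.88, 0.062, 0.472], [0.055, -0.998, 0.028], [0.473, 0.001, -0.881]]
ft_force: [0.4, 0.7, -0.9]
width: 0.0193
grip_force: 39.2
```

Emit:
step_arm:
  plan:
    - [-1,-0.0005,0,0.0009,0,0,0]
    - [-1,-0.0009,0,0.0018,0,0,0]
    - [-1,-0.0009,0,0.0018,0,0,0]

```text
t: 10.6
tool_pos: [0.6015, 0.1052, 0.074]
orientation: [[0.88, 0.062, 0.472], [0.055, -0.998, 0.028], [0.473, 0.001, -0.881]]
ft_force: [-0.1, -0.2, 0.3]
width: 0.0191
grip_force: 39.2
```

Emit:
step_arm:
  plan:
    - [-1,-0.0005,0,0.0009,0,0,0]
    - [-1,-0.0009,0,0.0018,0,0,0]
    - [-1,-0.0012,0,0.0025,0,0,0]
    - [-1,-0.0012,0,0.0025,0,0,0]

```text
t: 10.93
tool_pos: [0.6031, 0.1055, 0.0728]
orientation: [[0.878, 0.062, 0.475], [0.055, -0.998, 0.029], [0.476, 0.001, -0.879]]
ft_force: [0.7, 0.2, 5.4]
width: 0.019
grip_force: 39.5
```

```bash
cat > cap.py <<'E'
from h import *
s=manip.observe();print(s['tool_pos'].round(4),s['ft_force'].round(2),s['width'])
b=manip.get_image('top').astype(int)
m=((b[...,0]>b[...,2]+60)&(b[...,0]>100)).astype(np.uint8);m[:140]=0;m[225:]=0;m[:,:215]=0;m[:,275:]=0
n,l,st,ce=cv2.connectedComponentsWithStats(m)
c=C['top'];K=c['camera_matrix'];Rc=cv2.Rodrigues(c['rvec'])[0];o=-Rc.T@c['tvec']
for k in range(1,n):
    if st[k,4]>15:
        v=Rc.T@np.linalg.inv(K)@np.array([*ce[k],1]);print(ce[k].round(2),st[k],(RB.T@(o+v*(.124-o[2])/v[2]-BOX)*1e3).round(1))
E
python3 cap.py
```

```text
[0.6031 0.1055 0.0728] [0.69 0.2  5.44] 0.01898072508404275
[240.53 163.88] [237 160   8   9  60] [ 56.1   1.9 124. ]
```

Emit:
step_arm:
  plan:
    - [-0.3,0,0,0,0,0,0]
    - [-0.1,0,0,0,0,0,0]
    - [0.0,0,0,0,0,0,0]
    - [0.0,0,0,0,0,0,0]
    - [0.0,0,0,0,0,0,0]

```text
t: 11.4
tool_pos: [0.6013, 0.1051, 0.071]
orientation: [[0.88, 0.062, 0.471], [0.055, -0.998, 0.028], [0.472, 0.002, -0.882]]
ft_force: [-1.2, 0.1, -0.1]
width: 0.0424
grip_force: 0.0
```

Emit:
step_arm:
  plan:
    - [0,0,0,-0.02,0,0,0]
    - [0,0,0,-0.05,0,0,0]
    - [0,0,0,-0.09,0,0,0]
    - [0,0,0,-0.13,0,0,0]
    - [0,0,0,-0.16,0,0,0]
    - [0,0,0,-0.16,0,0,0]
    - [0,0,0,-0.16,0,0,0]

```text
t: 11.98
tool_pos: [0.5264, 0.1009, 0.2145]
orientation: [[0.877, 0.062, 0.476], [0.055, -0.998, 0.029], [0.476, 0.001, -0.879]]
ft_force: [-0.3, -0.3, -0.9]
width: 0.0428
grip_force: 0.0
```

```bash
python3 cap.py
python3 - <<'E'
from h import *
b=manip.get_image('scene');cv2.imwrite('pics/h_scene.png',b);cv2.imwrite('pics/h_top.png',manip.get_image('top'));b=b.astype(int)
m=((b[...,0]>b[...,2]+60)&(b[...,0]>100)).astype(np.uint8);m[:130]=0;m[225:]=0;m[:,:215]=0;m[:,295:]=0
n,l,st,ce=cv2.connectedComponentsWithStats(m)
for k in range(1,n):
    if st[k,4]>8: print(ce[k].round(2),st[k])
print(proj('scene',[B(57,0,117),B(-42,36,117),B(-42,0,117),B(-42,-36,117)]))
s=manip.observe();p,R=s['tool_pos'],s['orientation'];print(p,R.round(3).tolist())
E
```

```text
[0.5264 0.1009 0.2145] [-0.35 -0.33 -0.9 ] 0.04279234745203073
[241.88 163.  ] [238 159   9   9  65] [ 58.   -1.4 124. ]
[265.78 171.76] [262 169   9   7  50]
[232.28 186.81] [229 184   8   8  47]
[259.33 192.48] [257 191   6   5  21]
[[265.24375256 172.28221066]
 [232.82750076 187.21275622]
 [246.1817081  190.61044284]
 [259.82638084 194.08203203]]
[0.52560083 0.10057822 0.21072685] [[0.881, 0.062, 0.469], [0.055, -0.998, 0.027], [0.47, 0.002, -0.883]]
```

The tube stands fully down: its cap is at scene (265.8,171.8) against a predicted (265.2,172.3). The lid comes next.

```bash
cat >> h.py <<'E'
def tabpt(th,s,gx=-171,gz=34):
    return B(79+gx*np.cos(th)+gz*np.sin(th),s,68-gx*np.sin(th)+gz*np.cos(th))
def tabpose(th,s,tilt,e=.008):
    R=RT(np.degrees(YAW),tilt);return tabpt(th,s)+e*R[:,2],R
def rows(p0,R0,poses,claw):
    out=[]
    for p,R in poses:
        d=R0.T@(p-p0);r=np.degrees(cv2.Rodrigues(R0.T@R)[0].ravel());out.append([claw]+d.round(4).tolist()+r.round(1).tolist())
    print(out)
E
python3 - <<'E'
from h import *
s=manip.observe();p,R=s['tool_pos'],s['orientation']
t,R1=tabpose(1.619,8,0);print(t)
m=p+[0.03,0,.10];pre=t+[0,0,.07]
rows(p,R,[(m,R),(pre,R1)],.2);move(m,R,pre,R1)
E
```

```text
[0.65800628 0.1149938  0.22916308]
[[0.2, 0.0735, 0.002, -0.0742, 0.0, 0.0, 0.0], [0.2, 0.159, -0.006, -0.0155, 0.2, -28.1, -0.2]]
[0.0856, -0.0081, 0.0587] [0.17, -28.05, -0.21] rows 3.9
```

Emit:
step_arm:
  plan:
    - [0.2,0.037,0.001,-0.037,0,0,0]
    - [0.2,0.0735,0.002,-0.074,0,0,0]
    - [0.2,0.0735,0.002,-0.074,0,0,0]
    - [0.2,0.159,-0.006,-0.0155,0.2,-28.1,-0.2]
    - [0.2,0.159,-0.006,-0.0155,0.2,-28.1,-0.2]
    - [0.2,0.159,-0.006,-0.0155,0.2,-28.1,-0.2]
    - [0.2,0.159,-0.006,-0.0155,0.2,-28.1,-0.2]
    - [0.2,0.159,-0.006,-0.0155,0.2,-28.1,-0.2]
    - [0.2,0.159,-0.006,-0.0155,0.2,-28.1,-0.2]
    - [0.2,0.159,-0.006,-0.0155,0.2,-28.1,-0.2]

```text
t: 12.97
tool_pos: [0.6579, 0.115, 0.2993]
orientation: [[0.998, 0.066, -0.0], [0.066, -0.998, 0.001], [-0.0, -0.001, -1.0]]
ft_force: [-1.1, -0.4, 0.2]
width: 0.0512
grip_force: 0.0
```

Run:
```python
from h import *
s=manip.observe();p,R=s['tool_pos'],s['orientation'];print(p,s['ft_force'],s['qpos'],R.round(3).tolist())
t,R1=tabpose(1.619,8,0);rows(p,R,[(t,R1)],.2)
a,b=manip.get_image('scene'),manip.get_image('top')
def c(im,x,y):return cv2.resize(im[y:y+120,x:x+100],None,fx=4,fy=4,interpolation=cv2.INTER_CUBIC)
cv2.imwrite('pics/t1.png',np.hstack([c(a,225,60),c(b,190,85)]))
```

```text
[0.65790086 0.11500945 0.29928175] [-1.08019125 -0.37976719  0.17406285] [8.90739401e+00 2.51422884e+01 6.61156550e+01 4.25884896e-02
 8.87435030e+01 9.51228843e+01] [[0.998, 0.066, -0.0], [0.066, -0.998, 0.001], [-0.0, -0.001, -1.0]]
[[0.2, 0.0001, 0.0001, 0.0701, -0.0, 0.0, -0.0]]
```

Emit:
step_arm:
  plan:
    - [0.2,0,0,0.03,0,0,0]
    - [0.2,0,0,0.045,0,0,0]
    - [0.2,0,0,0.055,0,0,0]
    - [0.2,0,0,0.065,0,0,0]
    - [0.2,0,0,0.07,0,0,0]
    - [0.2,0,0,0.07,0,0,0]

```text
t: 13.57
tool_pos: [0.6577, 0.1152, 0.2311]
orientation: [[0.998, 0.066, 0.002], [0.066, -0.998, 0.001], [0.002, -0.001, -1.0]]
ft_force: [-0.4, 0.8, -0.7]
width: 0.0512
grip_force: 0.0
```

Emit:
step_arm:
  plan:
    - [-0.1,0,0,0,0,0,0]
    - [-0.3,0,0,0,0,0,0]
    - [-1,0,0,0,0,0,0]
    - [-1,0,0,0,0,0,0]
    - [-1,0,0,0,0,0,0]
  grip_force: 25

```text
t: 13.98
tool_pos: [0.6587, 0.1152, 0.2317]
orientation: [[0.998, 0.066, 0.003], [0.066, -0.998, 0.001], [0.003, -0.001, -1.0]]
ft_force: [0.6, -0.5, 0.6]
width: -0.0003
grip_force: 0.0
```

Run:
```python
from h import *
s=manip.observe();print(s['tool_pos'],s['ft_force'],s['width'])
a,b=manip.get_image('scene'),manip.get_image('top')
def c(im,x,y):return cv2.resize(im[y:y+120,x:x+100],None,fx=4,fy=4,interpolation=cv2.INTER_CUBIC)
cv2.imwrite('pics/t2.png',np.hstack([c(a,225,60),c(b,190,85)]))
for n in('scene','top'): print(n,proj(n,[s['tool_pos'],tabpt(1.619,8,-181),tabpt(1.619,8,-154)]).round(1).tolist())
```

```text
[0.65870923 0.11518938 0.23172858] [ 0.60145841 -0.45534452  0.64862733] -0.00025263835515101663
scene [[273.6, 119.5], [273.6, 113.6], [273.4, 124.0]]
top [[232.1, 128.6], [231.5, 127.5], [232.7, 130.3]]
```

View pics/t2.png

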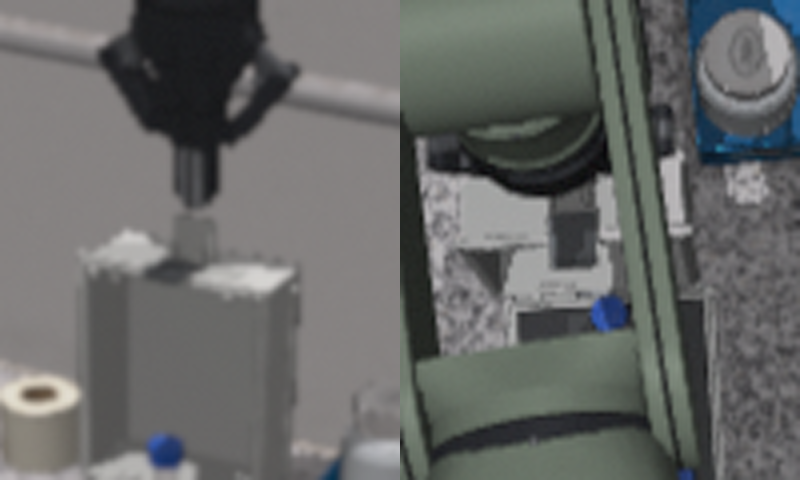

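Run:
```python
from h import *
print('g3',proj('scene',[.4287,-.3232,.1653]),px(370,205,(205,162)),'top',proj('top',[.4287,-.3232,.1653]))
print('g5',proj('scene',[.5829,.0984,.1695]),px(215,125,(190,108)))
p=[.6587,.1152,.2317];print('t2',proj('scene',p))
for z in(.24,.25,.26,.27):print(z,proj('scene',[.6587,.1152,z])[0].round(1))
g=cv2.cvtColor(manip.get_image('scene'),cv2.COLOR_BGR2GRAY);o=cv2.cvtColor(cv2.imread('pics/scene0.png'),cv2.COLOR_BGR2GRAY)
print(np.hstack([g[104:128,264:284],np.full((24,1),-1),o[104:128,264:284]]))
```

```text
g3 [[416.90166868 241.70080905]] (420.875, 245.125) top [[425.14337016 233.8547145 ]]
g5 [[264.09077003 155.63962338]] (262.125, 151.625)
t2 [[273.56825017 119.47539829]]
0.24 [273.6 116.3]
0.25 [273.5 112.5]
0.26 [273.5 108.6]
0.27 [273.5 104.7]
[[131 130 130 122  89  66  72  67  61  74  76  59  39  30  30  63 108 127
  131 131  -1 142 143 143 143 142 142 143 142 142 141 141 142 142 142 143
  143 143 142 142 143]
 [131 131 131 122  89  62  72  66  60  74  76  59  39  30  30  63 108 127
  131 130  -1 143 143 142 142 142 143 142 142 142 141 140 141 142 142 142
  142 143 141 143 142]
 [131 131 130 121  89  62  71  66  60  74  77  60  39  28  29  64 108 128
  130 131  -1 142 143 142 143 142 142 142 143 142 141 140 141 142 142 142
  142 142 142 143 143]
 [131 131 130 123  93  66  71  67  61  74  78  60  39  30  35  70 111 127
  131 130  -1 141 142 142 142 142 142 143 142 142 142 142 141 142 142 143
  142 142 143 142 142]
 [132 130 131 126 108  84  77  68  60  76  80  63  41  35  58  92 118 129
  131 130  -1 142 142 142 142 142 143 142 142 142 142 143 142 142 143 143
  142 143 142 143 142
[... 2551 characters left out ...]
99 212 206 200]
 [158 135 109  91  79  78  87  90  95 102 104  96  95 108 104 106 116 120
  120 119  -1 205 185 167 149 126 116 129 133 140 143 143 132 118 122 125
  152 189 214 219 218]
 [125  95  73  67  62  64  71  75  81  89  95  93  95 112 113 115 123 128
  129 130  -1 172 151 140 137 128 124 131 132 140 142 134 118 118 133 136
  151 186 214 220 221]
 [ 85  66  57  58  57  57  60  64  66  70  80  89 108 135 144 146 150 152
  153 156  -1 138 131 130 130 129 128 130 131 134 130 122 130 153 175 183
  190 209 219 222 222]
 [ 64  61  60  64  64  63  63  67  71  80  96 112 139 162 171 173 173 174
  174 176  -1 122 122 124 127 128 126 126 127 127 126 134 167 195 212 217
  218 221 222 223 222]]
```

The last picture shows the shut fingertips ending at scene (273,111.5). That is just above the tab's end face, which spans rows 112–116, so the real fingertips sit higher than I assumed. I'll reopen, go lower in small steps and watch the force.

Emit:
step_arm:
  plan:
    - [0.2,0,0,0,0,0,0]
    - [0.2,0,0,0,0,0,0]
    - [0.2,0,0,0,0,0,0]
    - [0.2,0,0,0,0,0,0]
    - [0.2,0,0,0.002,0,0,0]
    - [0.2,0,0,0.004,0,0,0]
    - [0.2,0,0,0.006,0,0,0]
    - [0.2,0,0,0.006,0,0,0]

```text
t: 14.8
tool_pos: [0.6582, 0.1152, 0.2246]
orientation: [[0.998, 0.066, 0.001], [0.066, -0.998, 0.001], [0.001, -0.001, -1.0]]
ft_force: [0.9, -1.1, -1.2]
width: 0.0509
grip_force: 0.0
```

Emit:
step_arm:
  plan:
    - [0.2,0,0,0.002,0,0,0]
    - [0.2,0,0,0.004,0,0,0]
    - [0.2,0,0,0.006,0,0,0]
    - [0.2,0,0,0.006,0,0,0]

```text
t: 15.13
tool_pos: [0.6582, 0.1152, 0.2187]
orientation: [[0.998, 0.066, 0.001], [0.066, -0.998, 0.001], [0.001, -0.001, -1.0]]
ft_force: [0.3, 0.6, -0.6]
width: 0.0513
grip_force: 0.0
```

Emit:
step_arm:
  plan:
    - [-0.1,0,0,0,0,0,0]
    - [-0.3,0,0,0,0,0,0]
    - [-1,0,0,0,0,0,0]
    - [-1,0,0,0,0,0,0]
    - [-1,0,0,0,0,0,0]

```text
t: 15.55
tool_pos: [0.6586, 0.1155, 0.2197]
orientation: [[0.998, 0.066, 0.003], [0.066, -0.998, 0.002], [0.003, -0.002, -1.0]]
ft_force: [0.1, 1.0, 0.3]
width: 0.0278
grip_force: 24.6
```

The tab is gripped now (24.6 N). I'll plan the closing arc.

```bash
cat >> h.py <<'E'
def pose(th,s,tilt,off=np.zeros(3)):
    R=RT(np.degrees(YAW),tilt);return tabpt(th,s,-175)+.0215*R[:,2]+off,R
E
python3 - <<'E'
from h import *
s=manip.observe();p,R=s['tool_pos'],s['orientation']
t0,R0=pose(1.619,8,0);off=p-t0;print('off',off)
ths=np.linspace(1.619,.15,46)[1:];tilt=lambda t:25*(1.619-t)/1.619
P=[pose(t,8,tilt(t),off) for t in ths]
b=(p,R0)
for k in range(0,45,9):
    c=P[k:k+9];rows(*b,c+[c[-1]],-1);b=c[-1]
    print('  end th',ths[k+8 if k+8<45 else -1],b[0])
E
```

```text
off [4.50386011e-04 4.99592589e-04 8.84817765e-06]
[[-1, -0.0055, -0.0, -0.0013, -0.0, 0.5, 0.0], [-1, -0.011, 0.0, -0.0024, 0.0, 1.0, 0.0], [-1, -0.0166, -0.0, -0.0033, 0.0, 1.5, 0.0], [-1, -0.0222, -0.0, -0.0041, -0.0, 2.0, 0.0], [-1, -0.0278, -0.0, -0.0046, -0.0, 2.5, 0.0], [-1, -0.0334, -0.0, -0.005, -0.0, 3.0, -0.0], [-1, -0.039, -0.0, -0.0051, -0.0, 3.5, -0.0], [-1, -0.0446, -0.0, -0.0051, 0.0, 4.0, -0.0], [-1, -0.0503, -0.0, -0.0049, 0.0, 4.5, 0.0], [-1, -0.0503, -0.0, -0.0049, 0.0, 4.5, 0.0]]
  end th 1.3252 [0.6084978  0.11218389 0.22459148]
[[-1, -0.0056, 0.0, -0.0001, 0.0, 0.5, -0.0], [-1, -0.0113, 0.0, 0.0001, 0.0, 1.0, -0.0], [-1, -0.0169, 0.0, 0.0004, -0.0, 1.5, -0.0], [-1, -0.0225, 0.0, 0.0009, 0.0, 2.0, -0.0], [-1, -0.0281, 0.0, 0.0016, 0.0, 2.5, -0.0], [-1, -0.0336, 0.0, 0.0025, -0.0, 3.0, -0.0], [-1, -0.0392, 0.0, 0.0036, 0.0, 3.5, -0.0], [-1, -0.0447, 0.0, 0.0048, 0.0, 4.0, -0.0], [-1, -0.0501, 0.0, 0.0063, 0.0, 4.5, 0.0], [-1, -0.0501, 0.0, 0.0063, 0.0, 4.5, 0.0]]
  end th 1.0313999999999999 [0.55915423 0.10891514 0.2143942 ]
[[-1, -0.0055, -0.0, 0.0012, 0.0, 0.5,
[... 773 characters left out ...]
, 0.0], [-1, -0.0384, -0.0, 0.0236, -0.0, 4.0, 0.0], [-1, -0.0428, -0.0, 0.0272, -0.0, 4.5, 0.0], [-1, -0.0428, -0.0, 0.0272, -0.0, 4.5, 0.0]]
  end th 0.44379999999999975 [0.47989578 0.1036647  0.15342508]
[[-1, -0.0045, 0.0, 0.0034, -0.0, 0.5, 0.0], [-1, -0.0089, -0.0, 0.007, 0.0, 1.0, -0.0], [-1, -0.0131, -0.0, 0.0108, 0.0, 1.5, -0.0], [-1, -0.0173, -0.0, 0.0147, -0.0, 2.0, 0.0], [-1, -0.0213, 0.0, 0.0187, -0.0, 2.5, 0.0], [-1, -0.0252, -0.0, 0.0229, -0.0, 3.0, 0.0], [-1, -0.0289, 0.0, 0.0271, -0.0, 3.5, 0.0], [-1, -0.0325, 0.0, 0.0316, 0.0, 4.0, 0.0], [-1, -0.0359, -0.0, 0.0361, -0.0, 4.5, 0.0], [-1, -0.0359, -0.0, 0.0361, -0.0, 4.5, 0.0]]
  end th 0.15 [0.45703531 0.10215031 0.10794182]
```

Emit:
step_arm:
  plan:
    - [-1,-0.0055,0,-0.0013,0,0.5,0]
    - [-1,-0.011,0,-0.0024,0,1,0]
    - [-1,-0.0166,0,-0.0033,0,1.5,0]
    - [-1,-0.0222,0,-0.0041,0,2,0]
    - [-1,-0.0278,0,-0.0046,0,2.5,0]
    - [-1,-0.0334,0,-0.005,0,3,0]
    - [-1,-0.039,0,-0.0051,0,3.5,0]
    - [-1,-0.0446,0,-0.0051,0,4,0]
    - [-1,-0.0503,0,-0.0049,0,4.5,0]
    - [-1,-0.0503,0,-0.0049,0,4.5,0]

```text
t: 16.38
tool_pos: [0.6067, 0.1118, 0.2245]
orientation: [[0.995, 0.066, 0.08], [0.066, -0.998, 0.006], [0.081, -0.001, -0.997]]
ft_force: [0.5, 0.5, 2.9]
width: 0.0275
grip_force: 24.8
```

Emit:
step_arm:
  plan:
    - [-1,-0.0056,0,-0.0001,0,0.5,0]
    - [-1,-0.0113,0,0.0001,0,1,0]
    - [-1,-0.0169,0,0.0004,0,1.5,0]
    - [-1,-0.0225,0,0.0009,0,2,0]
    - [-1,-0.0281,0,0.0016,0,2.5,0]
    - [-1,-0.0336,0,0.0025,0,3,0]
    - [-1,-0.0392,0,0.0036,0,3.5,0]
    - [-1,-0.0447,0,0.0048,0,4,0]
    - [-1,-0.0501,0,0.0063,0,4.5,0]
    - [-1,-0.0501,0,0.0063,0,4.5,0]

```text
t: 17.22
tool_pos: [0.557, 0.1084, 0.2138]
orientation: [[0.985, 0.066, 0.157], [0.065, -0.998, 0.011], [0.158, -0.001, -0.988]]
ft_force: [-1.1, 0.2, 6.1]
width: 0.0279
grip_force: 25.9
```

Emit:
step_arm:
  plan:
    - [-1,-0.0055,0,0.0012,0,0.5,0]
    - [-1,-0.011,0,0.0026,0,1,0]
    - [-1,-0.0164,0,0.0041,0,1.5,0]
    - [-1,-0.0218,0,0.0058,0,2,0]
    - [-1,-0.0271,0,0.0078,0,2.5,0]
    - [-1,-0.0323,0,0.0098,0,3,0]
    - [-1,-0.0375,0,0.0121,0,3.5,0]
    - [-1,-0.0426,0,0.0145,0,4,0]
    - [-1,-0.0476,0,0.0171,0,4.5,0]
    - [-1,-0.0476,0,0.0171,0,4.5,0]

```text
t: 18.05
tool_pos: [0.5119, 0.1052, 0.1884]
orientation: [[0.971, 0.066, 0.231], [0.064, -0.998, 0.016], [0.232, -0.0, -0.973]]
ft_force: [-4.3, 1.1, 6.4]
width: 0.0282
grip_force: 28.6
```

Emit:
step_arm:
  plan:
    - [-1,-0.0051,0,0.0024,0,0.5,0]
    - [-1,-0.0102,0,0.0049,0,1,0]
    - [-1,-0.0151,0,0.0076,0,1.5,0]
    - [-1,-0.02,0,0.0105,0,2,0]
    - [-1,-0.0248,0,0.0135,0,2.5,0]
    - [-1,-0.0294,0,0.0167,0,3,0]
    - [-1,-0.034,0,0.0201,0,3.5,0]
    - [-1,-0.0384,0,0.0236,0,4,0]
    - [-1,-0.0428,0,0.0272,0,4.5,0]
    - [-1,-0.0428,0,0.0272,0,4.5,0]

```text
t: 18.88
tool_pos: [0.477, 0.1029, 0.1511]
orientation: [[0.95, 0.066, 0.306], [0.063, -0.998, 0.021], [0.307, -0.0, -0.952]]
ft_force: [-4.6, 0.9, 4.0]
width: 0.028
grip_force: 32.8
```

```bash
cat > gap.py <<'E'
# pads/tab fit check: distance of grip point from the hinge -> angle
from h import *
import sys
s=manip.observe();p,R=s['tool_pos'],s['orientation']
g=RB.T@(p-.0215*R[:,2]-BOX)*1e3;dx,dz=g[0]-79,g[2]-68
r=np.hypot(dx,dz);th=np.arctan2(dz,-dx)-np.arctan2(34,175)
print('p',p.round(4),'grip',g.round(1),'r',r.round(1),'(178.3) th',th.round(3),'F',s['ft_force'].round(1),'w',s['width'].round(4),'q',s['qpos'].round(0))
E
python3 gap.py
```

```text
Traceback (most recent call last):
  File "gap.py", line 7, in <module>
    print('p',p.round(4),'grip',g.round(1),'r',r.round(1),'(178.3) th',th.round(3),'F',s['ft_force'].round(1),'w',s['width'].round(4),'q',s['qpos'].round(0))
                                                                                                                  ^^^^^^^^^^^^^^^^
AttributeError: 'float' object has no attribute 'round'
```

Emit:
step_arm:
  plan:
    - [-1,-0.0045,0,0.0034,0,0.5,0]
    - [-1,-0.0089,0,0.007,0,1,0]
    - [-1,-0.0131,0,0.0108,0,1.5,0]
    - [-1,-0.0173,0,0.0147,0,2,0]
    - [-1,-0.0213,0,0.0187,0,2.5,0]
    - [-1,-0.0252,0,0.0229,0,3,0]
    - [-1,-0.0289,0,0.0271,0,3.5,0]
    - [-1,-0.0325,0,0.0316,0,4,0]
    - [-1,-0.0359,0,0.0361,0,4.5,0]
    - [-1,-0.0359,0,0.0361,0,4.5,0]

```text
t: 19.72
tool_pos: [0.4547, 0.1014, 0.1056]
orientation: [[0.923, 0.066, 0.379], [0.061, -0.998, 0.025], [0.38, 0.0, -0.925]]
ft_force: [-5.3, 1.1, 2.3]
width: 0.0279
grip_force: 36.5
```

```bash
sed -i "s/,'w'.*/,'w',s['width'],'q',s['qpos'].round(0))/" gap.py; python3 gap.py
python3 - <<'E'
from h import *
R=RT(np.degrees(YAW),22.7)
print('down',(R.T@[0,0,-1]).round(3))
E
```

```text
p [0.4547 0.1014 0.1056] grip [-90.8   7.8 125.5] r 179.2 (178.3) th 0.135 F [-5.3  1.1  2.3] w 0.027918394564028472 q [ 14.   5. 129.  -9.  24. 108.]
down [-0.386  0.     0.923]
```

Emit:
step_arm:
  plan:
    - [-1,-0.0022,0,0.0012,0,0,0]
    - [-1,-0.0034,0,0.0029,0,0,0]
    - [-1,-0.0047,0,0.0045,0,0,0]
    - [-1,-0.0047,0,0.0045,0,0,0]

```text
t: 20.05
tool_pos: [0.453, 0.1014, 0.1006]
orientation: [[0.922, 0.066, 0.381], [0.061, -0.998, 0.025], [0.382, -0.0, -0.924]]
ft_force: [-5.4, 0.9, 2.6]
width: 0.0279
grip_force: 37.1
```

Emit:
step_arm:
  plan:
    - [-1,-0.0006,0,0.0008,0,0,0]
    - [-1,-0.0012,0,0.0017,0,0,0]
    - [-1,-0.0012,0,0.0017,0,0,0]

```text
t: 20.3
tool_pos: [0.4523, 0.1013, 0.0986]
orientation: [[0.922, 0.066, 0.38], [0.061, -0.998, 0.025], [0.381, -0.0, -0.924]]
ft_force: [-7.8, 0.8, 3.8]
width: 0.0278
grip_force: 37.2
```

Emit:
step_arm:
  plan:
    - [-1,-0.0006,0,0.0008,0,0,0]
    - [-1,-0.0012,0,0.0017,0,0,0]
    - [-1,-0.0012,0,0.0017,0,0,0]

```text
t: 20.55
tool_pos: [0.4516, 0.1012, 0.0964]
orientation: [[0.923, 0.066, 0.38], [0.061, -0.998, 0.025], [0.381, -0.0, -0.925]]
ft_force: [-6.6, 1.9, 3.2]
width: 0.0277
grip_force: 37.2
```

```bash
python3 gap.py
```

```text
p [0.4516 0.1012 0.0964] grip [-93.8   7.9 116.3] r 179.4 (178.3) th 0.081 F [-6.6  1.9  3.2] w 0.027663072948992454 q [ 14.   6. 130. -10.  23. 109.]
```

Emit:
step_arm:
  plan:
    - [-1,-0.0018,0.001,-0.0007,0,0,0]
    - [-1,-0.0018,0.002,-0.0007,0,0,0]
    - [-1,-0.0018,0.002,-0.0007,0,0,0]

```text
t: 20.8
tool_pos: [0.4521, 0.0996, 0.0976]
orientation: [[0.921, 0.066, 0.385], [0.061, -0.998, 0.027], [0.385, -0.001, -0.923]]
ft_force: [-1.0, 1.5, -1.4]
width: 0.0282
grip_force: 36.5
```

Emit:
step_arm:
  plan:
    - [-1,-0.0006,0,0.0008,0,0,0]
    - [-1,-0.0012,0,0.0017,0,0,0]
    - [-1,-0.0012,0,0.0017,0,0,0]

```text
t: 21.05
tool_pos: [0.4514, 0.0997, 0.0954]
orientation: [[0.921, 0.066, 0.384], [0.061, -0.998, 0.027], [0.385, -0.001, -0.923]]
ft_force: [-1.0, 0.6, 1.2]
width: 0.028
grip_force: 36.7
```

Emit:
step_arm:
  plan:
    - [-1,-0.0006,0,0.0008,0,0,0]
    - [-1,-0.0012,0,0.0017,0,0,0]
    - [-1,-0.0012,0,0.0017,0,0,0]

```text
t: 21.3
tool_pos: [0.4506, 0.0996, 0.0931]
orientation: [[0.921, 0.066, 0.384], [0.061, -0.998, 0.026], [0.385, -0.001, -0.923]]
ft_force: [-1.6, 1.3, 1.4]
width: 0.0278
grip_force: 36.7
```

```bash
python3 gap.py
```

```text
p [0.4506 0.0996 0.0931] grip [-95.    6.3 113. ] r 179.7 (178.3) th 0.061 F [-1.6  1.3  1.4] w 0.02777235411928031 q [ 14.   6. 130. -10.  22. 109.]
```

Emit:
step_arm:
  plan:
    - [-1,-0.0006,0,0.0008,0,0,0]
    - [-1,-0.0012,0,0.0017,0,0,0]
    - [-1,-0.0012,0,0.0017,0,0,0]

```text
t: 21.55
tool_pos: [0.45, 0.0995, 0.091]
orientation: [[0.921, 0.066, 0.384], [0.061, -0.998, 0.026], [0.384, -0.001, -0.923]]
ft_force: [-2.7, 1.6, 1.9]
width: 0.0278
grip_force: 36.8
```

Emit:
step_arm:
  plan:
    - [-1,-0.0006,0,0.0008,0,0,0]
    - [-1,-0.0012,0,0.0017,0,0,0]
    - [-1,-0.0012,0,0.0017,0,0,0]

```text
t: 21.8
tool_pos: [0.4494, 0.0995, 0.089]
orientation: [[0.921, 0.066, 0.383], [0.06, -0.998, 0.026], [0.384, -0.001, -0.923]]
ft_force: [-3.3, 1.2, 2.8]
width: 0.0281
grip_force: 37.1
```

Emit:
step_arm:
  plan:
    - [-1,-0.0005,0,0.0009,0,0,0]
    - [-1,-0.001,0,0.0017,0,0,0]
    - [-1,-0.001,0,0.0017,0,0,0]

```text
t: 22.05
tool_pos: [0.4489, 0.0991, 0.0868]
orientation: [[0.922, 0.066, 0.383], [0.061, -0.998, 0.026], [0.383, -0.0, -0.924]]
ft_force: [-3.2, -2.0, 2.0]
width: 0.0278
grip_force: 37.2
```

Emit:
step_arm:
  plan:
    - [-1,-0.0005,0,0.0009,0,0,0]
    - [-1,-0.001,0,0.0017,0,0,0]
    - [-1,-0.001,0,0.0017,0,0,0]

```text
t: 22.3
tool_pos: [0.4484, 0.099, 0.085]
orientation: [[0.922, 0.066, 0.382], [0.061, -0.998, 0.026], [0.383, -0.0, -0.924]]
ft_force: [-5.6, -1.7, 3.8]
width: 0.0276
grip_force: 37.6
```

```bash
python3 gap.py
```

```text
p [0.4484 0.099  0.085 ] grip [-97.2   5.9 104.8] r 180.0 (178.3) th 0.014 F [-5.6 -1.7  3.8] w 0.02755878844724206 q [ 14.   7. 131. -11.  20. 110.]
```

```bash
cat > seam.py <<'E'
from h import *
def L(x,y,z,th,s): return B(79+x*np.cos(th)+z*np.sin(th),y+s,68-x*np.sin(th)+z*np.cos(th))
g=cv2.cvtColor(manip.get_image('scene'),cv2.COLOR_BGR2GRAY);cv2.imwrite('pics/s.png',g)
for y in(-50,-40,45):
    P=[proj('scene',L(-154,y,z,th,5.5))[0] for z in(61,0) for th in(.1,.07,.04,.01)]
    u=int(round(P[1][0]));v0=int(P[0][1])-6
    print('y',y,'u',u,'top edge v th .1,.07,.04,.01:',[round(p[1],1) for p in P[:4]],'bottom edge:',[round(p[1],1) for p in P[4:]],'rim',proj('scene',B(-75,y+5,68))[0].round(1),'base',proj('scene',B(-75,y+5,0))[0].round(1))
    print(v0,g[v0:v0+60,u].tolist())
E
python3 seam.py
```

```text
y -50 u 257 top edge v th .1,.07,.04,.01: [np.float64(190.1), np.float64(192.2), np.float64(194.4), np.float64(196.5)] bottom edge: [np.float64(214.0), np.float64(215.7), np.float64(217.4), np.float64(219.1)] rim [257.1 219.7] base [257.7 243.2]
184 [206, 207, 207, 207, 208, 204, 192, 190, 203, 202, 181, 150, 132, 128, 128, 128, 128, 128, 128, 128, 128, 127, 127, 127, 126, 126, 126, 127, 126, 126, 134, 150, 151, 127, 101, 96, 118, 142, 141, 117, 102, 101, 104, 111, 119, 121, 121, 121, 119, 112, 105, 102, 101, 101, 101, 101, 100, 100, 97, 89]
y -40 u 253 top edge v th .1,.07,.04,.01: [np.float64(189.1), np.float64(191.2), np.float64(193.4), np.float64(195.5)] bottom edge: [np.float64(212.9), np.float64(214.7), np.float64(216.4), np.float64(218.0)] rim [253.3 218.6] base [254.  242.1]
183 [203, 204, 206, 207, 208, 205, 193, 191, 203, 203, 186, 156, 133, 128, 127, 128, 128, 128, 128, 128, 128, 127, 126, 127, 127, 127, 127, 126, 126, 127, 135, 152, 150, 118, 91, 100, 129, 147, 137, 112, 101, 101, 101, 101, 101, 102, 101, 101, 100, 101, 101, 102, 100, 101, 101, 101, 100, 97, 88, 81]
y 45 u 221 top edge v th .1,.07,.04,.01: [np.float64(180.9), np.float64(183.0), np.float64(185.1), np.float64(187.2)] bottom edge: [np.float64(204.3), np.float64(206.0), np.float64(207.7), np.float64(209.4)] rim [221.8 210. ] base [223.4 233.1]
174 [26, 27, 27, 26, 27, 27, 25, 26, 28, 28, 28, 24, 27, 26, 26, 26, 29, 27, 27, 27, 27, 32, 48, 53, 47, 48, 55, 60, 69, 81, 105, 136, 148, 133, 105, 98, 124, 150, 148, 123, 105, 103, 107, 115, 121, 122, 122, 122, 122, 122, 123, 122, 123, 123, 123, 123, 122, 116, 112, 127]
```

Emit:
step_arm:
  plan:
    - [-1,0.0005,0.0005,-0.0009,0,0,0]
    - [-1,0.0005,0.001,-0.0009,0,0,0]
    - [-1,0.0005,0.001,-0.0009,0,0,0]

```text
t: 22.6
tool_pos: [0.4487, 0.0984, 0.0858]
orientation: [[0.922, 0.066, 0.382], [0.06, -0.998, 0.026], [0.383, -0.001, -0.924]]
ft_force: [-4.4, 1.3, 1.6]
width: 0.0277
grip_force: 37.1
```

Emit:
step_arm:
  plan:
    - [-1,0,0.0005,0,0,0,0]
    - [-1,0,0.001,0,0,0,0]
    - [-1,0,0.001,0,0,0,0]

```text
t: 22.85
tool_pos: [0.4487, 0.0974, 0.0858]
orientation: [[0.922, 0.066, 0.382], [0.061, -0.998, 0.026], [0.383, -0.001, -0.924]]
ft_force: [-6.0, 1.6, 0.7]
width: 0.0277
grip_force: 37.2
```

```bash
python3 gap.py; python3 seam.py | sed -n 1,2p
```

```text
p [0.4487 0.0974 0.0858] grip [-97.    4.3 105.6] r 180.0 (178.3) th 0.019 F [-6.   1.6  0.7] w 0.02769461798863785 q [ 14.   7. 131. -11.  20. 109.]
y -50 u 257 top edge v th .1,.07,.04,.01: [np.float64(190.1), np.float64(192.2), np.float64(194.4), np.float64(196.5)] bottom edge: [np.float64(214.0), np.float64(215.7), np.float64(217.4), np.float64(219.1)] rim [257.1 219.7] base [257.7 243.2]
184 [209, 207, 207, 208, 207, 205, 192, 191, 203, 203, 182, 149, 131, 128, 128, 127, 128, 128, 128, 127, 128, 127, 127, 126, 127, 127, 126, 126, 126, 127, 135, 153, 154, 127, 100, 96, 118, 142, 141, 116, 102, 101, 103, 110, 118, 119, 117, 112, 106, 105, 102, 102, 101, 101, 101, 101, 101, 101, 97, 90]
```

Emit:
step_arm:
  plan:
    - [-1,-0.0005,0,0.001,0,0,0]
    - [-1,-0.001,0,0.0019,0,0,0]
    - [-1,-0.001,0,0.0019,0,0,0]

```text
t: 23.15
tool_pos: [0.4484, 0.0975, 0.084]
orientation: [[0.921, 0.066, 0.383], [0.06, -0.998, 0.026], [0.384, -0.001, -0.923]]
ft_force: [-8.5, 1.3, 7.0]
width: 0.0277
grip_force: 38.5
```

Emit:
step_arm:
  plan:
    - [-1,0,0.0005,0,0,0,0]
    - [-1,0,0.001,0,0,0,0]
    - [-1,0,0.001,0,0,0,0]

```text
t: 23.4
tool_pos: [0.4485, 0.0966, 0.084]
orientation: [[0.922, 0.066, 0.383], [0.06, -0.998, 0.027], [0.384, -0.001, -0.923]]
ft_force: [-8.4, 1.8, 5.4]
width: 0.0276
grip_force: 38.4
```

Emit:
step_arm:
  plan:
    - [-1,0,0.0005,0,0,0,0]
    - [-1,0,0.001,0,0,0,0]
    - [-1,0,0.001,0,0,0,0]

```text
t: 23.65
tool_pos: [0.4485, 0.096, 0.084]
orientation: [[0.921, 0.066, 0.383], [0.06, -0.998, 0.027], [0.384, -0.002, -0.923]]
ft_force: [-8.7, 6.2, 5.4]
width: 0.028
grip_force: 38.4
```

```bash
python3 gap.py; python3 seam.py | sed -n 2p
```

```text
p [0.4485 0.096  0.084 ] grip [-97.3   2.9 103.8] r 179.9 (178.3) th 0.009 F [-8.7  6.2  5.4] w 0.02798629274767191 q [ 13.   7. 131. -10.  20. 109.]
184 [208, 203, 206, 207, 208, 205, 196, 193, 202, 206, 201, 174, 139, 128, 127, 127, 127, 127, 126, 127, 127, 127, 126, 127, 127, 126, 127, 126, 126, 125, 130, 146, 154, 138, 109, 98, 117, 143, 141, 116, 103, 101, 103, 110, 118, 120, 117, 111, 106, 105, 103, 103, 101, 102, 102, 101, 101, 101, 96, 90]
```

Emit:
step_arm:
  plan:
    - [-1,-0.0014,-0.0008,-0.0006,0,0,0]
    - [-1,-0.0014,-0.0008,-0.0006,0,0,0]
    - [-1,-0.0014,-0.0008,-0.0006,0,0,0]

```text
t: 23.95
tool_pos: [0.4486, 0.0966, 0.0847]
orientation: [[0.92, 0.066, 0.385], [0.06, -0.998, 0.027], [0.386, -0.002, -0.922]]
ft_force: [-3.1, 2.7, 3.7]
width: 0.0276
grip_force: 37.8
```

```bash
python3 gap.py; python3 seam.py | sed -n 2p
```

```text
p [0.4486 0.0966 0.0847] grip [-97.3   3.4 104.5] r 180.0 (178.3) th 0.012 F [-3.1  2.7  3.7] w 0.027592406789940797 q [ 13.   7. 131. -11.  20. 109.]
184 [208, 203, 206, 207, 207, 204, 194, 192, 201, 205, 198, 171, 138, 128, 127, 127, 127, 127, 127, 127, 127, 127, 127, 126, 127, 126, 127, 126, 126, 126, 131, 146, 154, 138, 108, 98, 118, 144, 141, 116, 102, 101, 102, 110, 118, 120, 118, 115, 114, 110, 104, 102, 101, 101, 101, 101, 101, 100, 96, 89]
```

Emit:
step_arm:
  plan:
    - [-1,-0.0005,0,0.0009,0,0,0]
    - [-1,-0.001,0,0.0018,0,0,0]
    - [-1,-0.001,0,0.0018,0,0,0]

```text
t: 24.25
tool_pos: [0.448, 0.0962, 0.0824]
orientation: [[0.921, 0.066, 0.385], [0.061, -0.998, 0.027], [0.386, -0.001, -0.923]]
ft_force: [-2.8, 1.9, 3.3]
width: 0.0276
grip_force: 37.8
```

```bash
python3 gap.py; python3 seam.py | sed -n 2p
```

```text
p [0.448  0.0962 0.0824] grip [-97.9   3.2 102.2] r 180.2 (178.3) th -0.001 F [-2.8  1.9  3.3] w 0.0275816683971573 q [ 13.   7. 132. -11.  19. 109.]
184 [213, 209, 208, 208, 208, 208, 205, 192, 190, 202, 204, 193, 164, 134, 126, 126, 127, 126, 126, 126, 126, 126, 126, 126, 125, 126, 125, 126, 125, 125, 125, 135, 154, 149, 117, 100, 117, 143, 141, 116, 102, 101, 104, 112, 119, 120, 118, 116, 114, 110, 106, 104, 103, 101, 101, 101, 101, 101, 97, 90]
```

Emit:
step_arm:
  plan:
    - [-1,-0.0005,0,0.0009,0,0,0]
    - [-1,-0.001,0,0.0018,0,0,0]
    - [-1,-0.001,0,0.0018,0,0,0]

```text
t: 24.55
tool_pos: [0.4474, 0.0961, 0.0799]
orientation: [[0.921, 0.066, 0.384], [0.061, -0.998, 0.026], [0.385, -0.001, -0.923]]
ft_force: [-1.8, 1.9, 1.6]
width: 0.028
grip_force: 37.9
```

```bash
python3 gap.py; python3 seam.py | sed -n 2p
```

```text
p [0.4474 0.0961 0.0799] grip [-98.5   3.1  99.8] r 180.3 (178.3) th -0.015 F [-1.8  1.9  1.6] w 0.02797049294817672 q [ 13.   7. 132. -11.  19. 110.]
184 [216, 208, 202, 207, 209, 209, 209, 202, 187, 186, 203, 207, 194, 164, 134, 125, 125, 124, 125, 124, 125, 125, 125, 125, 124, 124, 124, 123, 124, 125, 124, 126, 140, 156, 150, 119, 110, 133, 139, 117, 102, 102, 103, 111, 119, 121, 121, 120, 119, 117, 115, 114, 108, 103, 101, 102, 102, 101, 97, 90]
```

Emit:
step_arm:
  plan:
    - [-1,-0.0005,0,0.0009,0,0,0]
    - [-1,-0.001,0,0.0018,0,0,0]
    - [-1,-0.001,0,0.0018,0,0,0]

```text
t: 24.85
tool_pos: [0.4469, 0.0961, 0.0776]
orientation: [[0.921, 0.066, 0.383], [0.06, -0.998, 0.026], [0.384, -0.001, -0.923]]
ft_force: [-1.3, 1.2, -1.0]
width: 0.0278
grip_force: 37.7
```

```bash
python3 gap.py; python3 seam.py | sed -n 2p
```

```text
p [0.4469 0.0961 0.0776] grip [-99.    3.1  97.5] r 180.4 (178.3) th -0.028 F [-1.3  1.2 -1. ] w 0.027798083520510813 q [ 13.   7. 132. -11.  19. 110.]
184 [219, 216, 211, 206, 208, 209, 209, 209, 206, 197, 197, 206, 207, 189, 156, 130, 124, 123, 123, 123, 123, 123, 123, 123, 123, 122, 123, 122, 122, 122, 122, 122, 127, 145, 157, 143, 122, 129, 132, 115, 102, 101, 104, 111, 119, 122, 123, 122, 121, 117, 115, 113, 110, 106, 104, 103, 102, 101, 97, 90]
```

Emit:
step_arm:
  plan:
    - [-1,-0.0005,0,0.0009,0,0,0]
    - [-1,-0.001,0,0.0018,0,0,0]
    - [-1,-0.001,0,0.0018,0,0,0]

```text
t: 25.15
tool_pos: [0.4465, 0.0961, 0.0757]
orientation: [[0.921, 0.066, 0.383], [0.061, -0.998, 0.026], [0.384, -0.001, -0.923]]
ft_force: [-3.4, 1.6, 1.3]
width: 0.028
grip_force: 38.1
```

Emit:
step_arm:
  plan:
    - [-1,-0.0005,0,0.0009,0,0,0]
    - [-1,-0.001,0,0.0018,0,0,0]
    - [-1,-0.001,0,0.0018,0,0,0]

```text
t: 25.4
tool_pos: [0.4462, 0.096, 0.0737]
orientation: [[0.921, 0.066, 0.383], [0.061, -0.998, 0.026], [0.384, -0.001, -0.923]]
ft_force: [-5.3, 2.3, 3.3]
width: 0.0277
grip_force: 38.4
```

```bash
python3 gap.py; python3 seam.py
```

```text
p [0.4462 0.096  0.0737] grip [-99.7   3.1  93.6] r 180.5 (178.3) th -0.05 F [-5.3  2.3  3.3] w 0.027691332214931932 q [ 13.   8. 133. -12.  18. 110.]
y -50 u 257 top edge v th .1,.07,.04,.01: [np.float64(190.1), np.float64(192.2), np.float64(194.4), np.float64(196.5)] bottom edge: [np.float64(214.0), np.float64(215.7), np.float64(217.4), np.float64(219.1)] rim [257.1 219.7] base [257.7 243.2]
184 [219, 219, 217, 214, 211, 210, 210, 210, 210, 208, 202, 202, 208, 206, 188, 155, 129, 122, 122, 121, 121, 122, 122, 122, 121, 121, 121, 122, 120, 120, 121, 121, 121, 128, 145, 151, 137, 135, 133, 114, 103, 101, 104, 111, 120, 122, 123, 121, 121, 121, 120, 118, 114, 110, 106, 103, 102, 101, 97, 90]
y -40 u 253 top edge v th .1,.07,.04,.01: [np.float64(189.1), np.float64(191.2), np.float64(193.4), np.float64(195.5)] bottom edge: [np.float64(212.9), np.float64(214.7), np.float64(216.4), np.float64(218.0)] rim [253.3 218.6] base [254.  242.1]
183 [219, 219, 213, 199, 187, 188, 197, 204, 206, 204, 199, 201, 207, 206, 189, 157, 129, 123, 122, 122, 122, 122, 122, 121, 122, 121, 122, 122, 121, 121, 121, 121, 122, 130, 148, 150, 135, 135, 132, 112, 102, 102, 107, 114, 118, 113, 108, 105, 105, 104, 102, 101, 101, 101, 101, 101, 101, 98, 89, 81]
y 45 u 221 top edge v th .1,.07,.04,.01: [np.float64(180.9), np.float64(183.0), np.float64(185.1), np.float64(187.2)] bottom edge: [np.float64(204.3), np.float64(206.0), np.float64(207.7), np.float64(209.4)] rim [221.8 210. ] base [223.4 233.1]
174 [26, 25, 27, 27, 26, 29, 26, 27, 28, 27, 26, 27, 26, 26, 27, 26, 26, 25, 25, 26, 27, 27, 29, 27, 24, 25, 34, 56, 64, 61, 60, 65, 71, 87, 119, 140, 139, 141, 140, 122, 105, 102, 107, 115, 121, 122, 122, 123, 123, 122, 123, 123, 122, 123, 123, 123, 122, 116, 112, 129]
```

Emit:
step_arm:
  plan:
    - [-1,-0.0005,0,0.0009,0,0,0]
    - [-1,-0.001,0,0.0018,0,0,0]
    - [-1,-0.001,0,0.0018,0,0,0]

```text
t: 25.7
tool_pos: [0.4459, 0.096, 0.0718]
orientation: [[0.921, 0.066, 0.383], [0.06, -0.998, 0.026], [0.384, -0.001, -0.923]]
ft_force: [-5.6, 2.9, 4.8]
width: 0.0278
grip_force: 38.8
```

Emit:
step_arm:
  plan:
    - [-1,-0.0005,0,0.0009,0,0,0]
    - [-1,-0.001,0,0.0018,0,0,0]
    - [-1,-0.001,0,0.0018,0,0,0]

```text
t: 25.95
tool_pos: [0.4456, 0.096, 0.0698]
orientation: [[0.921, 0.066, 0.383], [0.061, -0.998, 0.026], [0.384, -0.001, -0.923]]
ft_force: [-6.0, 2.2, 6.3]
width: 0.0279
grip_force: 39.4
```

```bash
python3 gap.py; python3 seam.py|sed -n 2p
```

```text
p [0.4456 0.096  0.0698] grip [-100.3    3.    89.6] r 180.6 (178.3) th -0.072 F [-6.   2.2  6.3] w 0.02787639211269086 q [ 13.   8. 133. -13.  17. 111.]
184 [219, 219, 217, 211, 208, 209, 210, 210, 210, 209, 204, 202, 207, 210, 205, 181, 144, 125, 121, 120, 120, 120, 121, 121, 121, 121, 120, 120, 119, 120, 120, 119, 120, 122, 133, 155, 157, 142, 128, 112, 102, 102, 104, 112, 119, 123, 122, 123, 122, 122, 122, 121, 121, 119, 116, 111, 106, 104, 99, 91]
```

Emit:
step_arm:
  plan:
    - [-0.1,0,0,0,0,0,0]
    - [0.2,0,0,0,0,0,0]
    - [0.2,0,0,0,0,0,0]
    - [0.2,0,0,0,0,0,0]
    - [0.2,0,0,-0.02,0,0,0]
    - [0.2,0,0,-0.05,0,0,0]
    - [0.2,0,0,-0.08,0,0,0]
    - [0.2,0,0,-0.08,0,0,0]

```text
t: 26.67
tool_pos: [0.4172, 0.0946, 0.1485]
orientation: [[0.917, 0.066, 0.392], [0.06, -0.998, 0.029], [0.393, -0.003, -0.919]]
ft_force: [-0.2, -0.5, 0.8]
width: 0.051
grip_force: 0.0
```

```bash
python3 gap.py; python3 seam.py;  python3 - <<'E'
from h import *
s=manip.observe();p,R=s['tool_pos'],s['orientation']
# press pose: shut fingers' real tip (~18 mm behind TCP reading) 25 mm above tab centre, tool upright
R1=RT(np.degrees(YAW),20);q=tabpt(0,3,-172,38)+.0*R1[:,2]
print(q);rows(p,R,[(q+[0,0,.02],R1)],-1)
print((R1.T@[0,0,-1]).round(3))
E
```

```text
p [0.4172 0.0946 0.1485] grip [-128.9    3.5  168.3] r 230.8 (178.3) th 0.258 F [-0.2 -0.5  0.8] w 0.050991900167251296 q [ 14.  -2. 129.  -8.  31. 107.]
y -50 u 257 top edge v th .1,.07,.04,.01: [np.float64(190.1), np.float64(192.2), np.float64(194.4), np.float64(196.5)] bottom edge: [np.float64(214.0), np.float64(215.7), np.float64(217.4), np.float64(219.1)] rim [257.1 219.7] base [257.7 243.2]
184 [217, 214, 206, 202, 205, 206, 207, 206, 204, 196, 194, 202, 206, 201, 175, 137, 120, 120, 120, 120, 120, 121, 119, 120, 119, 119, 119, 119, 118, 120, 119, 119, 120, 130, 149, 149, 127, 126, 129, 112, 101, 99, 102, 109, 117, 120, 120, 120, 120, 120, 119, 119, 119, 119, 119, 119, 120, 119, 120, 134]
y -40 u 253 top edge v th .1,.07,.04,.01: [np.float64(189.1), np.float64(191.2), np.float64(193.4), np.float64(195.5)] bottom edge: [np.float64(212.9), np.float64(214.7), np.float64(216.4), np.float64(218.0)] rim [253.3 218.6] base [254.  242.1]
183 [216, 216, 212, 207, 206, 206, 207, 206, 204, 197, 194, 202, 206, 201, 174, 138, 122, 120, 121, 120, 120, 121, 121, 119, 119, 119, 119, 120, 119, 119, 119, 120, 120, 131, 151, 148, 126, 130, 129, 110, 100, 100, 105, 113, 119, 120, 120, 120, 121, 120, 120, 120, 119, 119, 119, 119, 119, 114, 99, 83]
y 45 u 221 top edge v th .1,.07,.04,.01: [np.float64(180.9), np.float64(183.0), np.float64(185.1), np.float64(187.2)] bottom edge: [np.float64(204.3), np.float64(206.0), np.float64(207.7), np.float64(209.4)] rim [221.8 210. ] base [223.4 233.1]
174 [43, 71, 106, 139, 162, 174, 172, 178, 193, 202, 206, 206, 207, 206, 199, 171, 135, 121, 121, 120, 120, 120, 120, 120, 120, 120, 120, 120, 120, 120, 119, 119, 120, 128, 147, 150, 135, 135, 138, 119, 104, 100, 106, 113, 120, 120, 121, 120, 120, 120, 121, 120, 121, 120, 121, 122, 120, 114, 110, 126]
[0.44460509 0.09584616 0.106     ]
[[-1, 0.0175, 0.0004, 0.0298, -0.1, -3.0, -0.0]]
[-0.342  0.     0.94 ]
```

Emit:
step_arm:
  plan:
    - [-1,0,0,0,0,0,0]
    - [-1,0,0,0,0,0,0]
    - [-1,0,0,0,0,0,0]
    - [-1,0.0087,0,0.015,0,-1.5,0]
    - [-1,0.0175,0.0004,0.0298,0,-3,0]
    - [-1,0.0175,0.0004,0.0298,0,-3,0]
    - [-1,0.0175,0.0004,0.0298,0,-3,0]

```text
t: 27.3
tool_pos: [0.4428, 0.0951, 0.1214]
orientation: [[0.941, 0.065, 0.332], [0.062, -0.998, 0.022], [0.333, -0.0, -0.943]]
ft_force: [-0.7, -0.2, -0.3]
width: -0.0003
grip_force: 0.0
```

Emit:
step_arm:
  plan:
    - [-1,-0.0034,0,0.0094,0,0,0]
    - [-1,-0.0068,0,0.0188,0,0,0]
    - [-1,-0.0086,0,0.0235,0,0,0]
    - [-1,-0.0086,0,0.0235,0,0,0]

```text
t: 27.63
tool_pos: [0.441, 0.0951, 0.0965]
orientation: [[0.941, 0.066, 0.332], [0.062, -0.998, 0.022], [0.333, -0.0, -0.943]]
ft_force: [-0.0, -0.7, 0.7]
width: -0.0002
grip_force: 0.0
```

Emit:
step_arm:
  plan:
    - [-1,-0.0007,0,0.0019,0,0,0]
    - [-1,-0.0014,0,0.0038,0,0,0]
    - [-1,-0.0014,0,0.0038,0,0,0]

```text
t: 27.88
tool_pos: [0.4427, 0.0954, 0.0939]
orientation: [[0.94, 0.066, 0.335], [0.062, -0.998, 0.023], [0.336, -0.001, -0.942]]
ft_force: [-0.0, 0.3, -0.3]
width: -0.0001
grip_force: 0.0
```

Emit:
step_arm:
  plan:
    - [-1,0.0042,0,0.0015,0,0,0]
    - [-1,0.0085,0,0.003,0,0,0]
    - [-1,0.0085,0,0.003,0,0,0]

```text
t: 28.13
tool_pos: [0.4534, 0.0963, 0.0945]
orientation: [[0.939, 0.066, 0.337], [0.062, -0.998, 0.024], [0.338, -0.001, -0.941]]
ft_force: [-0.1, -0.3, 0.1]
width: -0.0002
grip_force: 0.0
```

Emit:
step_arm:
  plan:
    - [-1,-0.0007,0,0.0019,0,0,0]
    - [-1,-0.0014,0,0.0038,0,0,0]
    - [-1,-0.0014,0,0.0038,0,0,0]

```text
t: 28.38
tool_pos: [0.4512, 0.0959, 0.0892]
orientation: [[0.94, 0.066, 0.334], [0.062, -0.998, 0.023], [0.335, -0.001, -0.942]]
ft_force: [-0.1, -0.4, 0.5]
width: -0.0002
grip_force: 0.0
```

Emit:
step_arm:
  plan:
    - [-1,-0.0007,0,0.0019,0,0,0]
    - [-1,-0.0014,0,0.0038,0,0,0]
    - [-1,-0.0014,0,0.0038,0,0,0]

```text
t: 28.63
tool_pos: [0.4513, 0.096, 0.0853]
orientation: [[0.94, 0.066, 0.334], [0.062, -0.998, 0.023], [0.335, -0.001, -0.942]]
ft_force: [0.3, -0.1, 0.9]
width: 0.0002
grip_force: 0.0
```

Emit:
step_arm:
  plan:
    - [-1,-0.0005,0,0.0015,0,0,0]
    - [-1,-0.001,0,0.0028,0,0,0]
    - [-1,-0.001,0,0.0028,0,0,0]

```text
t: 28.88
tool_pos: [0.4516, 0.096, 0.0826]
orientation: [[0.94, 0.066, 0.335], [0.062, -0.998, 0.023], [0.336, -0.001, -0.942]]
ft_force: [-1.6, 0.2, 2.7]
width: -0.0001
grip_force: 1.1
```

Emit:
step_arm:
  plan:
    - [-1,-0.0005,0,0.0015,0,0,0]
    - [-1,-0.001,0,0.0028,0,0,0]
    - [-1,-0.001,0,0.0028,0,0,0]

```text
t: 29.13
tool_pos: [0.4514, 0.096, 0.0797]
orientation: [[0.94, 0.066, 0.335], [0.062, -0.998, 0.023], [0.335, -0.001, -0.942]]
ft_force: [-3.6, -0.0, 4.9]
width: 0.0001
grip_force: 2.4
```

```bash
python3 seam.py|sed -n 2p;python3 seam.py|sed -n 4p
```

```text
184 [219, 218, 214, 202, 196, 204, 209, 209, 209, 206, 195, 193, 203, 208, 203, 176, 136, 122, 121, 121, 121, 120, 120, 120, 120, 119, 120, 120, 120, 119, 119, 119, 118, 119, 124, 138, 133, 110, 101, 100, 100, 100, 101, 101, 100, 101, 100, 101, 101, 101, 101, 100, 101, 100, 101, 100, 101, 100, 96, 89]
183 [131, 118, 137, 163, 187, 202, 207, 209, 209, 206, 193, 190, 202, 209, 204, 176, 137, 122, 121, 121, 121, 120, 120, 119, 118, 116, 113, 109, 105, 105, 103, 102, 101, 100, 99, 99, 100, 98, 97, 98, 99, 100, 101, 101, 100, 101, 101, 101, 101, 100, 101, 100, 101, 101, 100, 100, 100, 97, 88, 80]
```

Emit:
step_arm:
  plan:
    - [-1,-0.0005,0,0.0015,0,0,0]
    - [-1,-0.0014,0,0.0038,0,0,0]
    - [-1,-0.0014,0,0.0038,0,0,0]

```text
t: 29.48
tool_pos: [0.4511, 0.0959, 0.0756]
orientation: [[0.94, 0.066, 0.334], [0.062, -0.998, 0.023], [0.335, -0.001, -0.942]]
ft_force: [-4.9, -0.5, 7.7]
width: -0.0
grip_force: 4.1
```

Emit:
step_arm:
  plan:
    - [-1,-0.0005,0,0.0015,0,0,0]
    - [-1,-0.0014,0,0.0038,0,0,0]
    - [-1,-0.0014,0,0.0038,0,0,0]

```text
t: 29.73
tool_pos: [0.4506, 0.0958, 0.0716]
orientation: [[0.94, 0.066, 0.334], [0.062, -0.998, 0.023], [0.334, -0.001, -0.942]]
ft_force: [-8.0, -0.9, 11.1]
width: 0.0003
grip_force: 6.1
```

```bash
python3 seam.py|sed -n 2p;python3 seam.py|sed -n 6p
```

```text
184 [219, 219, 219, 216, 211, 206, 209, 211, 212, 211, 211, 207, 201, 202, 208, 207, 195, 164, 129, 118, 118, 118, 117, 118, 117, 118, 118, 118, 118, 116, 117, 117, 117, 117, 118, 129, 148, 148, 123, 107, 101, 100, 101, 102, 100, 102, 101, 101, 100, 101, 100, 101, 101, 101, 101, 101, 102, 100, 97, 89]
174 [28, 25, 26, 27, 26, 27, 28, 28, 25, 27, 26, 25, 25, 26, 24, 24, 27, 27, 25, 27, 25, 28, 27, 44, 76, 100, 113, 117, 117, 117, 117, 118, 118, 118, 119, 129, 151, 154, 134, 115, 105, 102, 107, 116, 121, 122, 122, 122, 122, 122, 122, 123, 122, 123, 122, 123, 122, 116, 112, 127]
```

Emit:
step_arm:
  plan:
    - [-1,-0.0005,0,0.0015,0,0,0]
    - [-1,-0.0014,0,0.0038,0,0,0]
    - [-1,-0.0014,0,0.0038,0,0,0]

```text
t: 30.08
tool_pos: [0.4502, 0.0958, 0.0678]
orientation: [[0.94, 0.066, 0.333], [0.062, -0.998, 0.023], [0.334, -0.001, -0.943]]
ft_force: [-11.9, -1.3, 18.4]
width: -0.0
grip_force: 9.6
```

```bash
python3 seam.py|sed -n 2p;python3 seam.py|sed -n 6p
```

```text
184 [220, 220, 219, 218, 216, 212, 210, 212, 212, 212, 212, 209, 199, 197, 207, 211, 208, 187, 149, 121, 115, 116, 117, 117, 117, 117, 116, 116, 116, 116, 116, 115, 115, 115, 116, 120, 138, 155, 145, 117, 102, 101, 101, 101, 101, 101, 101, 100, 101, 100, 102, 100, 101, 100, 101, 101, 101, 101, 97, 90]
174 [27, 28, 26, 27, 27, 26, 27, 27, 28, 26, 28, 25, 25, 24, 26, 28, 26, 27, 25, 23, 27, 27, 25, 24, 39, 68, 96, 111, 116, 117, 117, 116, 117, 117, 117, 118, 129, 148, 146, 120, 104, 102, 107, 115, 121, 122, 122, 122, 123, 122, 123, 123, 123, 123, 123, 124, 122, 116, 113, 128]
```

Emit:
step_arm:
  plan:
    - [-1,0,0,-0.01,0,0,0]
    - [-1,0,0,-0.04,0,0,0]
    - [-1,0,0,-0.07,0,0,0]
    - [-1,0,0,-0.07,0,0,0]
    - [-1,0,0,-0.07,0,0,0]

```text
t: 30.6
tool_pos: [0.4292, 0.0947, 0.1352]
orientation: [[0.938, 0.066, 0.339], [0.062, -0.998, 0.024], [0.34, -0.002, -0.94]]
ft_force: [0.3, 0.1, -0.1]
width: -0.0003
grip_force: 0.0
```

```bash
python3 seam.py|sed -n 2p;python3 seam.py|sed -n 6p
```

```text
184 [216, 213, 206, 201, 204, 206, 206, 205, 203, 194, 192, 201, 206, 201, 175, 136, 120, 119, 119, 120, 120, 119, 119, 120, 118, 119, 119, 119, 119, 119, 119, 119, 119, 130, 149, 148, 127, 126, 127, 111, 100, 99, 100, 99, 100, 100, 99, 99, 99, 99, 99, 99, 99, 99, 98, 98, 99, 99, 95, 88]
174 [25, 26, 25, 27, 24, 23, 28, 39, 57, 66, 66, 68, 70, 75, 83, 91, 103, 113, 118, 120, 120, 120, 120, 120, 120, 120, 120, 120, 119, 120, 119, 119, 120, 127, 146, 149, 134, 136, 139, 119, 103, 100, 104, 113, 118, 120, 120, 120, 120, 120, 120, 119, 120, 120, 121, 121, 120, 113, 110, 125]
```

Emit:
step_arm:
  plan:
    - [0.2,0,0,0,0,0,0]
    - [0.2,0,0,0,0,0,0]
    - [0.2,0,0,0,0,0,0]
    - [0.2,0,0,0,0,0,0]
    - [0.2,0,0,0.02,0,0,0]
    - [0.2,0,0,0.04,0,0,0]
    - [0.2,-0.0015,0,0.058,0,0,0]
    - [0.2,-0.0015,0,0.058,0,0,0]

```text
t: 31.37
tool_pos: [0.4446, 0.0952, 0.0754]
orientation: [[0.942, 0.066, 0.329], [0.062, -0.998, 0.022], [0.33, 0.0, -0.944]]
ft_force: [-0.3, -0.5, -0.2]
width: 0.0512
grip_force: 0.0
```

Emit:
step_arm:
  plan:
    - [-0.1,0,0,0,0,0,0]
    - [-1,0,0,0,0,0,0]
    - [-1,0,0,0,0,0,0]
    - [-1,0,0,0,0,0,0]
    - [-1,0,0,0,0,0,0]
  grip_force: 30

```text
t: 31.78
tool_pos: [0.4463, 0.096, 0.0792]
orientation: [[0.939, 0.066, 0.336], [0.062, -0.998, 0.024], [0.337, -0.002, -0.941]]
ft_force: [-1.9, 2.8, 1.1]
width: 0.0272
grip_force: 29.9
```

Emit:
step_arm:
  plan:
    - [-1,0,-0.0008,0,0,0,0]
    - [-1,0,-0.0015,0,0,0,0]
    - [-1,0,-0.0015,0,0,0,0]

```text
t: 32.03
tool_pos: [0.446, 0.0971, 0.0787]
orientation: [[0.94, 0.066, 0.335], [0.062, -0.998, 0.023], [0.336, -0.001, -0.942]]
ft_force: [-1.3, 0.3, 0.4]
width: 0.0268
grip_force: 30.0
```

Emit:
step_arm:
  plan:
    - [-1,0,-0.0008,0,0,0,0]
    - [-1,0,-0.0015,0,0,0,0]
    - [-1,0,-0.0015,0,0,0,0]

```text
t: 32.28
tool_pos: [0.4459, 0.0985, 0.0784]
orientation: [[0.94, 0.066, 0.335], [0.062, -0.998, 0.023], [0.336, -0.001, -0.942]]
ft_force: [-1.0, -0.6, 0.7]
width: 0.0273
grip_force: 30.1
```

Emit:
step_arm:
  plan:
    - [-1,0,-0.0008,0,0,0,0]
    - [-1,0,-0.0015,0,0,0,0]
    - [-1,0,-0.0015,0,0,0,0]

```text
t: 32.53
tool_pos: [0.4458, 0.0994, 0.0784]
orientation: [[0.94, 0.067, 0.335], [0.063, -0.998, 0.022], [0.335, 0.001, -0.942]]
ft_force: [0.4, -7.6, 1.9]
width: 0.0271
grip_force: 30.2
```

Emit:
step_arm:
  plan:
    - [-1,0,-0.0008,0,0,0,0]
    - [-1,0,-0.0015,0,0,0,0]
    - [-1,0,-0.0015,0,0,0,0]

```text
t: 32.78
tool_pos: [0.4457, 0.0997, 0.0784]
orientation: [[0.94, 0.067, 0.334], [0.064, -0.998, 0.02], [0.335, 0.003, -0.942]]
ft_force: [2.1, -16.1, 2.2]
width: 0.0271
grip_force: 30.3
```

```bash
python3 seam.py|sed -n 2p
```

```text
184 [219, 217, 210, 205, 208, 209, 210, 210, 207, 200, 199, 205, 209, 204, 179, 139, 122, 121, 122, 122, 122, 122, 122, 121, 121, 121, 121, 121, 121, 121, 121, 121, 121, 131, 151, 151, 129, 128, 132, 113, 102, 101, 103, 110, 116, 115, 110, 103, 102, 101, 101, 101, 100, 102, 101, 102, 101, 101, 96, 89]
```

The lid is blocked both ways, at y≈0.0958 and y≈0.0988, so it is captured on the lugs and resting on the catch bead. I'll centre it and press home with a firmer grip.

Emit:
step_arm:
  plan:
    - [-1,0,0.002,0,0,0,0]
    - [-1,0,0.0045,0,0,0,0]
    - [-1,0,0.0045,0,0,0,0]
    - [-1,0,0.0045,0,0,0,0]
  grip_force: 90

```text
t: 33.17
tool_pos: [0.4457, 0.0972, 0.0783]
orientation: [[0.94, 0.066, 0.335], [0.062, -0.998, 0.023], [0.335, -0.001, -0.942]]
ft_force: [-2.2, -0.9, 2.2]
width: 0.0218
grip_force: 88.3
```

Emit:
step_arm:
  plan:
    - [-1,-0.001,0,0.002,0,0,0]
    - [-1,-0.002,0,0.004,0,0,0]
    - [-1,-0.003,0,0.0055,0,0,0]
    - [-1,-0.003,0,0.0055,0,0,0]

```text
t: 33.5
tool_pos: [0.4447, 0.0973, 0.072]
orientation: [[0.94, 0.066, 0.335], [0.062, -0.998, 0.023], [0.335, -0.001, -0.942]]
ft_force: [-6.0, -0.1, 7.0]
width: 0.022
grip_force: 92.1
```

Emit:
step_arm:
  plan:
    - [-1,-0.001,0,0.002,0,0,0]
    - [-1,-0.002,0,0.004,0,0,0]
    - [-1,-0.002,0,0.004,0,0,0]

```text
t: 33.75
tool_pos: [0.4441, 0.0972, 0.0678]
orientation: [[0.94, 0.066, 0.335], [0.062, -0.998, 0.023], [0.336, -0.001, -0.942]]
ft_force: [-7.9, -0.5, 10.9]
width: 0.0218
grip_force: 94.5
```

```bash
python3 seam.py|sed -n 2p
```

```text
184 [220, 219, 219, 217, 214, 211, 211, 212, 211, 212, 210, 201, 194, 201, 209, 208, 187, 149, 123, 119, 119, 118, 119, 118, 119, 118, 118, 118, 118, 119, 118, 117, 117, 118, 120, 136, 157, 153, 127, 109, 101, 101, 104, 111, 119, 121, 121, 121, 120, 117, 115, 113, 109, 106, 105, 103, 102, 101, 97, 90]
```

Emit:
step_arm:
  plan:
    - [-1,-0.0014,0,0.0018,0,0,0]
    - [-1,-0.0028,0,0.0036,0,0,0]
    - [-1,-0.0028,0,0.0036,0,0,0]

```text
t: 34.05
tool_pos: [0.4438, 0.0975, 0.0644]
orientation: [[0.939, 0.067, 0.338], [0.062, -0.998, 0.024], [0.338, -0.002, -0.941]]
ft_force: [-7.3, 0.9, 15.8]
width: 0.0218
grip_force: 96.5
```

Emit:
step_arm:
  plan:
    - [-1,-0.0014,0,0.0018,0,0,0]
    - [-1,-0.0028,0,0.0036,0,0,0]
    - [-1,-0.0028,0,0.0036,0,0,0]

```text
t: 34.3
tool_pos: [0.4436, 0.0977, 0.0612]
orientation: [[0.938, 0.067, 0.341], [0.062, -0.998, 0.025], [0.341, -0.002, -0.94]]
ft_force: [-10.1, 0.2, 21.2]
width: 0.0218
grip_force: 99.8
```

```bash
python3 seam.py|sed -n 2p
```

```text
184 [221, 221, 220, 219, 216, 207, 205, 210, 213, 212, 213, 212, 207, 198, 201, 210, 211, 202, 168, 129, 116, 117, 117, 117, 117, 117, 117, 116, 115, 116, 115, 115, 115, 115, 115, 119, 135, 152, 145, 115, 100, 101, 104, 112, 119, 122, 122, 121, 121, 120, 120, 118, 116, 114, 114, 111, 107, 104, 100, 91]
```

Emit:
step_arm:
  plan:
    - [-1,0.003,0,-0.006,0,0,0]
    - [-1,0.006,0,-0.012,0,0,0]
    - [-1,0.006,0,-0.012,0,0,0]

```text
t: 34.6
tool_pos: [0.445, 0.0977, 0.0743]
orientation: [[0.938, 0.067, 0.339], [0.062, -0.998, 0.025], [0.34, -0.002, -0.94]]
ft_force: [-1.1, 0.1, 4.4]
width: 0.022
grip_force: 91.0
```

```bash
python3 seam.py|sed -n 2p
python3 - <<'E'
from h import *
# rim profile without lid, and the lid/box width in the column just right of the seam
o=cv2.cvtColor(cv2.imread('pics/scene0.png'),cv2.COLOR_BGR2GRAY);print('orig',o[210:246,257].tolist())
E
```

```text
184 [219, 219, 217, 213, 209, 209, 210, 210, 209, 207, 197, 195, 206, 210, 205, 178, 139, 123, 121, 121, 121, 120, 121, 121, 120, 121, 120, 120, 119, 119, 119, 119, 119, 122, 135, 155, 153, 135, 123, 111, 102, 101, 103, 110, 117, 120, 118, 116, 114, 110, 106, 105, 103, 102, 101, 101, 101, 101, 96, 89]
orig [125, 124, 121, 129, 157, 172, 153, 134, 140, 171, 195, 195, 171, 132, 114, 113, 115, 123, 132, 135, 135, 135, 135, 134, 135, 134, 134, 135, 134, 134, 135, 135, 136, 156, 172, 165]
```

Emit:
step_arm:
  plan:
    - [-1,-0.0033,0,0.0035,0,0,0]
    - [-1,-0.0066,0,0.007,0,0,0]
    - [-1,-0.0098,0,0.0106,0,0,0]
    - [-1,-0.0098,0,0.0106,0,0,0]

```text
t: 34.98
tool_pos: [0.4434, 0.0984, 0.0624]
orientation: [[0.935, 0.068, 0.348], [0.062, -0.998, 0.027], [0.349, -0.004, -0.937]]
ft_force: [-0.2, -0.4, 16.8]
width: 0.0215
grip_force: 95.2
```

Emit:
step_arm:
  plan:
    - [-1,-0.0014,0,0.0038,0,0,0]
    - [-1,-0.0014,0,0.0038,0,0,0]
    - [-1,-0.0014,0,0.0038,0,0,0]

```text
t: 35.23
tool_pos: [0.4433, 0.0984, 0.0591]
orientation: [[0.935, 0.068, 0.348], [0.062, -0.998, 0.027], [0.349, -0.004, -0.937]]
ft_force: [-3.9, -0.4, 23.0]
width: 0.0218
grip_force: 99.5
```

```bash
python3 seam.py|sed -n 2p
```

```text
184 [220, 220, 220, 219, 216, 208, 189, 161, 125, 122, 159, 195, 204, 189, 189, 207, 212, 206, 181, 141, 120, 116, 115, 115, 116, 116, 115, 115, 115, 116, 115, 115, 115, 115, 116, 118, 134, 151, 143, 115, 101, 101, 104, 112, 119, 122, 123, 123, 122, 122, 121, 121, 121, 119, 118, 115, 114, 110, 102, 97]
```

Emit:
step_arm:
  plan:
    - [-1,0.0025,0,-0.005,0,0,0]
    - [-1,0.0045,0,-0.01,0,0,0]
    - [-1,0.006,0,-0.014,0,0,0]
    - [0.2,0.006,0,-0.014,0,0,0]
    - [0.2,0.006,0,-0.014,0,0,0]
    - [0.2,0.006,0,-0.014,0,0,0]
    - [0.2,0.006,0,-0.014,0,0,0]

```text
t: 35.87
tool_pos: [0.4376, 0.0965, 0.0695]
orientation: [[0.941, 0.066, 0.333], [0.062, -0.998, 0.023], [0.334, -0.001, -0.943]]
ft_force: [-0.8, -0.5, 0.7]
width: 0.0511
grip_force: 0.0
```

Emit:
step_arm:
  plan:
    - [0.2,0,0,-0.04,0,0,0]
    - [0.2,0,0,-0.08,0,0,0]
    - [0.2,0,0,-0.1,0,0,0]
    - [0.2,0,0,-0.1,0,0,0]

```text
t: 36.2
tool_pos: [0.4063, 0.0949, 0.1682]
orientation: [[0.937, 0.066, 0.342], [0.062, -0.998, 0.025], [0.343, -0.002, -0.939]]
ft_force: [0.6, 0.4, 0.6]
width: 0.0511
grip_force: 0.0
```

```bash
python3 seam.py|grep '^1';python3 - <<'E'
from h import *
s=manip.observe();print(s['tool_pos'],s['ft_force'])
g=cv2.cvtColor(manip.get_image('scene'),cv2.COLOR_BGR2GRAY)
# side view of the gap: right side wall columns
def L(x,y,z,th,s): return B(79+x*np.cos(th)+z*np.sin(th),y+s,68-x*np.sin(th)+z*np.cos(th))
for x in(-140,-100,-50,-15):
    for y in(-62,):
        a,b=proj('scene',L(x,y,61,0,2))[0],proj('scene',B(79+x,y,68))[0];u=int(round(b[0]));print(x,u,'lidtop',a.round(1),'rim',b.round(1),int(b[1])-10,g[int(b[1])-10:int(b[1])+12,u].tolist())
E
```

```text
184 [215, 212, 206, 203, 204, 205, 205, 205, 202, 195, 194, 202, 205, 200, 174, 136, 119, 119, 119, 119, 119, 119, 119, 119, 119, 118, 118, 118, 118, 118, 118, 118, 119, 128, 148, 148, 126, 125, 128, 111, 99, 99, 101, 108, 115, 119, 119, 118, 119, 119, 119, 118, 118, 119, 118, 118, 118, 114, 105, 97]
183 [215, 214, 210, 206, 205, 205, 205, 205, 202, 196, 193, 200, 204, 199, 173, 137, 120, 119, 119, 119, 119, 119, 119, 119, 118, 118, 118, 119, 118, 119, 118, 118, 120, 130, 149, 147, 125, 129, 130, 108, 99, 100, 105, 112, 119, 119, 119, 119, 119, 119, 119, 118, 118, 118, 119, 117, 113, 102, 89, 78]
174 [171, 169, 164, 159, 164, 173, 178, 186, 198, 203, 205, 205, 205, 204, 198, 171, 134, 121, 119, 119, 119, 119, 120, 119, 120, 119, 119, 119, 119, 119, 119, 118, 119, 127, 145, 149, 133, 134, 137, 118, 102, 100, 105, 112, 118, 119, 119, 119, 119, 119, 120, 120, 119, 120, 120, 120, 119, 113, 109, 125]
[0.40553384 0.09460514 0.166084  ] [ 0.26243946 -0.45552919 -0.92202673]
-140 266 lidtop [265.3 195.9] rim [266.4 218.4] 208 [85, 85, 85, 85, 87, 93, 101, 108, 108, 105, 107, 127, 155, 157, 131, 101, 86, 82, 84, 85, 86, 85]
-100 274 lidtop [273.1 187.8] rim [273.9 210. ] 199 [86, 86, 85, 86, 87, 92, 100, 107, 108, 101, 101, 110, 113, 104, 91, 82, 80, 80, 81, 81, 83, 86]
-50 283 lidtop [282.2 178.2] rim [282.8 200. ] 189 [84, 85, 85, 86, 88, 93, 101, 108, 110, 106, 104, 105, 107, 103, 94, 86, 83, 81, 83, 84, 85, 86]
-15 289 lidtop [288.3 171.9] rim [288.7 193.4] 183 [140, 135, 147, 154, 151, 148, 139, 122, 111, 108, 112, 115, 114, 111, 105, 104, 109, 114, 115, 113, 111, 109]
```

Run:
```python
from h import *
g=cv2.cvtColor(manip.get_image('scene'),cv2.COLOR_BGR2GRAY).astype(np.float32)
def L(x,y,z,th,s): return B(79+x*np.cos(th)+z*np.sin(th),y+s,68-x*np.sin(th)+z*np.cos(th))
X=[];D=[];sens=[]
for x in range(-140,-20,10):
    a=proj('scene',L(x,-62,61,0,1))[0];b=proj('scene',L(x,-62,61,.05,1))[0]
    t=np.arange(-6,6,.1);pr=cv2.remap(g,np.full((1,t.size),a[0],np.float32),(a[1]+t).astype(np.float32)[None],cv2.INTER_LINEAR)[0]
    k=np.argmin(np.gradient(cv2.GaussianBlur(pr[None],(0,0),4)[0]));X.append(x);D.append(t[k]);sens.append((b[1]-a[1])/.05)
D=np.array(D);print(np.c_[X,D,sens].round(2).tolist())
A=np.c_[np.array(sens),np.ones(len(D))]
m=abs(D-np.median(D))<2
print(np.linalg.lstsq(A[m],D[m],rcond=None)[0])
```

```text
[[-140.0, -1.4, -65.72], [-130.0, -1.4, -61.5], [-120.0, -1.4, -57.32], [-110.0, -1.4, -53.18], [-100.0, -1.4, -49.08], [-90.0, -1.5, -45.01], [-80.0, -1.5, -40.98], [-70.0, -1.4, -36.99], [-60.0, -1.5, -33.03], [-50.0, -1.5, -29.11], [-40.0, -1.3, -25.22], [-30.0, -1.2, -21.37]]
[ 0.00158945 -1.33965432]
```

The residual is constant along the whole lid edge, which puts the lid angle at about 0.002 rad, snapped shut. The force dip at t≈24.8 s was the snap. The robot is clear of everything, so I'm handing in.

```bash
python3 -c "
from rig import manip
print(manip.job_done())"
```

```text
the job is handed in; nothing more can be done
None
```

I handed the job in: the capped tube is down in the rear hole, and the lid is over both lugs and snapped shut (measured lid angle about 0.002 rad). After the snap I pressed the closed lid with up to about 23 N, and earlier my first grasp tipped the tube in the block.

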